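# Load the three-bottle rack on the shaker and close it with its cover plate

## Task

Make the shaker ready to run: lower the locating plate (the drilled plate with the larger holes) over the three posts until it lies on their feet, then stand the three screw-cap reagent bottles, the large one and the two amber ones (not the third, at the back by the calculator), upright on the platform in the holes that fit them. Last, lower the cover plate over the caps and posts until it lies level on the posts' upper shoulders. Set things down without dropping them or tipping a bottle over, and leave the vial, the open bottle and the stopper where they stand.

Things in the scene. Friction and masses are not known exactly. Their poses are not given: they have to be found in the camera images.
- shaker: White bench shaker, fixed, 164x150 mm; level black platform at z=50 mm. Origin on the bench, z up, x away from its front panel. Three steel posts at (x,y)=(-46,0), (50,48), (50,-48) mm: foot 28 mm thick to z=74, shank 18 mm to z=128 (top 6 mm tapering to 15), pin 8 mm to z=156 (tapered tip). Plates go on with their origin and x axis over the shaker's, +x the same way; else the posts miss.
- locating_plate: Aluminium plate 144x134x6 mm with the LARGER holes: 57 mm at (x,y)=(46,0) and 47 mm at (-21,36.5), (-21,-36.5); 21.5 mm post holes pass the shanks, so its underside comes to z=74 on the feet. Origin: underside, below the lug; z up, +x to the widest hole; spans x -62..82, y +-67. Black lug at the origin, 24 mm in x, 12 in y, z 6..38: pinch across y. 0.2 kg.
- cover_plate: Aluminium plate 144x134x5 mm with the SMALLER holes: 46 mm at (46,0), 36 mm at (-21,36.5), (-21,-36.5), which pass caps but not bodies; 11 mm post holes pass the pins, so its underside comes to z=128 on the shanks. Origin and axes as locating_plate; lug 24x12 mm, z 5..37: pinch across y. When home the large cap stands 15 mm, the amber caps 2 mm above the plate. 0.2 kg.
- large_bottle: Largest bottle: white, coloured cap, 52 mm in diameter, 98 mm high, upright, 0.16 kg. Body straight to z=71 mm, then narrowing; cap 34 mm in diameter, z=80..98. Origin: centre of underside, z up. Place: on the platform in the locating plate's 57 mm hole. Grip by the cap; at the rack, fingers that close along the shaker's x have room among posts and neighbours.
- amber_bottle_1: One of two alike brown bottles (other: amber_bottle_2) with black cap, 42 mm in diameter, 85 mm high, upright, 0.11 kg. Body straight to z=60 mm, then narrowing; cap 27 mm in diameter, z=67..85. Origin: centre of underside, z up. Place: on the platform in either 47 mm hole of the locating plate, one each. Grip by the cap, at the rack with fingers closing along the shaker's x.
- amber_bottle_2: One of two alike brown bottles (other: amber_bottle_1) with black cap, 42 mm in diameter, 85 mm high, upright, 0.11 kg. Body straight to z=60 mm, then narrowing; cap 27 mm in diameter, z=67..85. Origin: centre of underside, z up. Place: on the platform in either 47 mm hole of the locating plate, one each. Grip by the cap, at the rack with fingers closing along the shaker's x.
- vial: Bystander: small sample vial with white cap, 25 mm in diameter, 52 mm high, standing on the bench. Leave it where it is.
- open_bottle: Bystander: open clear sample bottle, 44 mm in diameter, 74 mm high, standing on the bench. Leave it where it is.
- stopper: Bystander: grey rubber stopper, 35 mm in diameter, 27 mm high, standing on the bench. Leave it where it is.

How it is judged:
On the way, in this order (a step that is already met when the one before it is completed fails the run):
1. the locating plate lies home on the feet of the three posts (horizontal distance between locating_plate and shaker below 0.004 m and z of locating_plate in the frame of shaker between 0.071 and 0.077 m and angle between the x axis of locating_plate and the x axis of shaker, either way round below 0.06 rad and angle between locating_plate's own z axis and vertical below 0.03 rad), for 0.2 s.
2. the three bottles stand upright on the platform, each in a hole of the locating plate that fits it (all of step 1 and x of large_bottle in the frame of locating_plate between 0.039 and 0.053 m and y of large_bottle in the frame of locating_plate between -0.007 and 0.007 m and z of large_bottle in the frame of shaker between 0.046 and 0.054 m and angle between large_bottle's own z axis and vertical below 0.1 rad and ((x of amber_bottle_1 in the frame of locating_plate between -0.028 and -0.014 m and y of amber_bottle_1 in the frame of locating_plate between 0.0295 and 0.0435 m and z of amber_bottle_1 in the frame of shaker between 0.046 and 0.054 m and angle between each of amber_bottle_1, amber_bottle_2's own z axis and vertical below 0.1 rad and x of amber_bottle_2 in the frame of locating_plate between -0.028 and -0.014 m and y of amber_bottle_2 in the frame of locating_plate between -0.0435 and -0.0295 m and z of amber_bottle_2 in the frame of shaker between 0.046 and 0.054 m) or (x of amber_bottle_1 in the frame of locating_plate between -0.028 and -0.014 m and y of amber_bottle_1 in the frame of locating_plate between -0.0435 and -0.0295 m and z of amber_bottle_1 in the frame of shaker between 0.046 and 0.054 m and angle between each of amber_bottle_1, amber_bottle_2's own z axis and vertical below 0.1 rad and x of amber_bottle_2 in the frame of locating_plate between -0.028 and -0.014 m and y of amber_bottle_2 in the frame of locating_plate between 0.0295 and 0.0435 m and z of amber_bottle_2 in the frame of shaker between 0.046 and 0.054 m))), for 0.2 s.
At the end, for the whole second after the job is handed in: Locating plate on the posts' feet, cover plate on the upper shoulders (4 mm off centre, 3 mm in height, 0.06 rad turn, 0.03 rad level); large bottle upright on the platform (0.1 rad, 4 mm) in the widest hole, an amber one in each other hole (7 mm off its centre in x and y); all at rest (all of step 2 and horizontal distance between cover_plate and shaker below 0.004 m and z of cover_plate in the frame of shaker between 0.125 and 0.131 m and angle between the x axis of cover_plate and the x axis of shaker, either way round below 0.06 rad and angle between cover_plate's own z axis and vertical below 0.03 rad and linear speed of each of locating_plate, cover_plate, large_bottle, amber_bottle_1, amber_bottle_2 below 0.02 m/s); the robot touches nothing.
It fails at once if a reagent bottle is tipped over (more than 45 degrees) (angle between any of large_bottle, amber_bottle_1, amber_bottle_2's own z axis and vertical above 0.8 rad).
It fails at once if a bottle or plate is dropped (it moves faster than 0.7 m/s with no finger on it: a fall of 25 mm) ((linear speed of locating_plate above 0.7 m/s and contact force between the fingers and locating_plate below 0.1 N) or (linear speed of cover_plate above 0.7 m/s and contact force between the fingers and cover_plate below 0.1 N) or (linear speed of large_bottle above 0.7 m/s and contact force between the fingers and large_bottle below 0.1 N) or (linear speed of amber_bottle_1 above 0.7 m/s and contact force between the fingers and amber_bottle_1 below 0.1 N) or (linear speed of amber_bottle_2 above 0.7 m/s and contact force between the fingers and amber_bottle_2 below 0.1 N)).
It fails at once if the vial, the open bottle or the stopper is pushed more than 30 mm or tipped over (distance of any of vial, open_bottle, stopper from where it was at the start of the episode above 0.03 m or angle between any of vial, open_bottle, stopper's own z axis and vertical above 0.8 rad).
It also fails if it takes over 112 s, if anything falls off the work surface, if the arm or the gripper's body presses on something with over 40 N, if the wrist force passes 120 N, or if a joint passes its speed limit or range.

## Robot

A 6-joint arm with a two-finger parallel gripper is mounted at the origin on a cart in front of the work surface, level with it; the furniture and walls round the work are solid. World frame = base frame: x ahead of the robot, y to its left, z up, the work surface at z = 0. Lengths are in m, angles in rad, forces in N, time in s.
With the tool pointing down it reaches from about 0.3 to 0.775 m from the base axis. Payload 14.6 kg.
Tool frame: the origin (TCP) lies at the very end of the fingers, on their centre line; the grasp point (between the pads) lies 19 mm behind it; z points along the fingers, y is the line along which they close (so a half turn about z gives the same grasp; the last joint's range is limited). The gripper opens to 94 mm and grips with 3 to 60 N. Pads are 16 mm wide; open, the fingers measure 119 mm over their backs; the gripper's body (75 mm by 177 mm) begins 78 mm behind the grasp point.
Start: joints at [-1.239, 0.3, 1.521, -0, 1.321, -0.067], TCP at [0.214, -0.507, 0.205] pointing down, gripper open.
Joint ranges: [-3.03, 3.03], [-0.79, 2.21], [0.23, 2.52], [-1.04, 4.18], [0, 3.07], [-2.55, 2.55]. Speed limits (rad/s): [2.22, 2.22, 2.57, 3.14, 3.14, 3.14].

## Interface

Orientations are given as [roll, pitch, yaw] about the fixed x, y, z axes, in that order (R = Rz(yaw) Ry(pitch) Rx(roll)).
In Python, from station import ctrl, camera, camera_info, finder gives the robot as it stands.
- The arm moves only by the tool carry_out, never from a script. Its argument "motion" is a list of rows, each a list of 2 entries, a list of its own where there are three numbers: the shift along the tool's x, y, z as a fraction of full scale, then the turn about the tool's z as a fraction of full scale. A call has 1 to 12 rows; each row is the pose to reach, as a shift and turn from the pose commanded when the call began, along the tool's axes at that moment, turning the shorter way round; what a row does not reach only later rows make up. Full scale, the value 1, is 200 mm for a shift and 360 degrees for a turn. A row lasts 1/10 s, in which the tool goes at most 50 mm and 8.59 degrees, less where a joint would pass 70% of its speed; a pose out of reach is approached as far as the arm can. A call with a number of a shift or a turn outside -1 to 1 is refused whole. A call with a gripper value outside its range is refused whole. "hand" is the closure, from -1 (fully open) to 1 (shut), set as the call begins (left out, the last holds). The fingers move at their own pace and stop on an object; "force" is the grip in N (left out, the last holds). Time passes only in rows, so rows that repeat a pose let the fingers close. It gives the time, the measured TCP pose, the force, the opening and the grip force at its end, in the units of the state.
- ctrl.get_obs(): the state, without advancing time (a new reading comes with each control period).
- camera(name): name is "scene" or "top"; returns (picture, depth): 400x640x3 uint8, blue, green, red; 400x640 float32, m along the optical axis (not along the pixel's ray), 0 where there is no reading.
- camera_info(name): a dict with "camera_matrix" (3x3 intrinsics, pixels), "dist_coeffs" ([k1, k2, p1, p2, k3] as OpenCV has them; the pictures are not rectified), "origin" and "attitude" of the camera in the world. Camera axes: x right, y down, z forward; pixel columns grow to the right and rows downward; lengths in m; the calibration is good to about 2 mm. A picture is of the moment at which its call begins. camera_info takes no time and is no camera call.
- ctrl.hand_in(): hands the job in; it is judged then, once.
Trained networks look in the newest picture that a camera, given by its name, has taken for a name from the list of things; names that differ only in an ending like _2 or _b are one class to them, and where a whole thing is asked for, a point or a joint stands for the part that bears it (a point fixed in the world has none). Each returns a list of dicts, best first, with "conf" (0 to 1); they miss things now and then, are a little off and sometimes report something else, mostly with a low value. They report only what shows in the picture. A call takes as long as a camera call.
- finder.boxes_of(camera, query): "location" ([column, row] in pixels, amid what is visible of it).
- finder.cut_out(camera, query): "mask" (400x640 bool, what is visible of it) and "location" ([column, row] in pixels, amid what is visible of it).
- finder.pinpoint(camera, query): "location" ([column, row] in pixels: a listed point, or the origin of a listed thing).
The state is a dict: "time_s": time; "qpos": joint angles; "joint_vel": joint speeds; "tau": joint torques, N m; "ee_pos": TCP position; "eef_rot": TCP orientation; "force": force on the tool from outside, world axes, zero at the start; "moment": the same for the moment, N m; "grip_width": finger opening in m; "grip_force": force on a finger pad.
Only numpy, scipy, OpenCV 4.12 (cv2) and the standard library are available. Lean on these libraries where they do the work, as an engineer would, in place of code of your own. Each camera call takes 0.05 s, during which the arm holds its last target. There are 200 camera calls.

## Working session

There is one attempt and no reset: what is moved stays moved. The work goes in short steps, Python scripts to look and compute and a tool call to move; the robot and the scene stay as the last step left them, time stands still between calls to the robot, and variables do not carry over. Pictures are saved under pics/ and viewed, at most 14 in all, crops included, and the job is handed in when it is done.

Besides the shell and the picture viewer there is one more tool, called after ">>>" by a JSON object that holds its "api" and its "payload". carry_out: Moves the arm, as the interface text tells. Its arguments: {"type":"object","properties":{"motion":{"type":"array","items":{"type":"array"}},"hand":{"type":"number"},"force":{"type":"number"}},"required":["motion"]}

```bash
ls; mkdir -p pics; python3 - <<'E'
from station import ctrl, camera, camera_info, finder
import cv2
for n in("scene","top"):
    p,d=camera(n); cv2.imwrite(f"pics/{n}0.png",p); i=camera_info(n); print(n,i)
o=ctrl.get_obs(); print(o)
E
```

```text
pics
scene {'camera_matrix': array([[505.5260782 ,   0.        , 311.87198587],
       [  0.        , 505.5260782 , 196.21140952],
       [  0.        ,   0.        ,   1.        ]]), 'dist_coeffs': array([-0.02582546,  0.        ,  0.        ,  0.        ,  0.        ]), 'origin': array([-0.21012002,  0.90378921,  1.23904105]), 'attitude': array([-2.36327245, -0.01021549, -2.46103595])}
top {'camera_matrix': array([[386.00917975,   0.        , 323.49322097],
       [  0.        , 386.00917975, 196.33275352],
       [  0.        ,   0.        ,   1.        ]]), 'dist_coeffs': array([-0.06090216,  0.        ,  0.        ,  0.        ,  0.        ]), 'origin': array([ 0.38844646, -0.00825246,  1.13855779]), 'attitude': array([-3.00401821, -0.01161074, -1.5747292 ])}
{'time_s': 0.1, 'qpos': array([-1.23860110e+00,  3.00405363e-01,  1.52149816e+00,  1.51497818e-05,
        1.32069545e+00, -6.65596713e-02]), 'joint_vel': array([-0.00116284, -0.00151696, -0.00158868, -0.00105462,  0.00128199,
        0.00142919]), 'tau': array([ 7.48025705e-04, -5.32635319e+01, -3.53282332e+01,  7.09504983e-02,
        2.34932452e-02, -8.35287005e-05]), 'ee_pos': array([ 0.2134968 , -0.50662694,  0.20495747]), 'eef_rot': array([-3.14058954e+00, -8.15729307e-05,  3.98751101e-01]), 'force': array([-0.19560844,  0.96568556,  0.20187836]), 'moment': array([-0.02780707, -0.04658499, -0.01607513]), 'grip_force': 0.0, 'grip_width': 0.09411635261777178}
```

View pics/scene0.png

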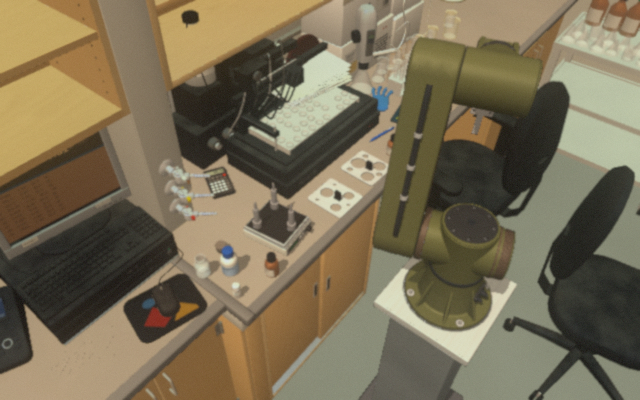

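View pics/top0.png

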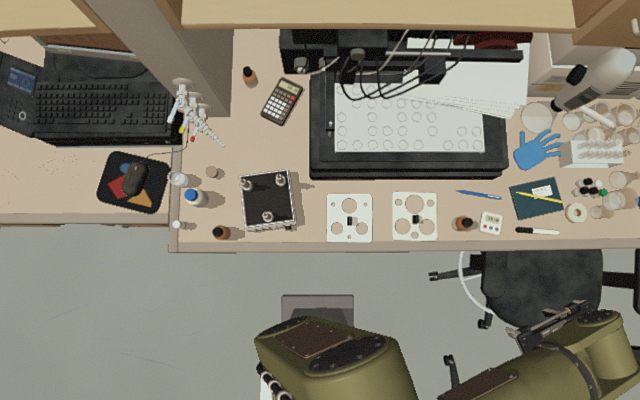

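```bash
cat > h.py <<'E'
from station import ctrl, camera, camera_info, finder
import cv2, numpy as np
from scipy.spatial.transform import Rotation as Ro
def cam(n):
    i=camera_info(n); return i["camera_matrix"],i["dist_coeffs"],np.array(i["origin"]),Ro.from_euler("xyz",i["attitude"]).as_matrix()
def at_z(n,uv,z):
    K,D,o,R=cam(n); p=cv2.undistortPoints(np.float64(uv).reshape(-1,1,2),K,D)[:,0]
    r=np.c_[p,np.ones(len(p))]@R.T; return o+r*((z-o[2])/r[:,2])[:,None]
def cloud(n,d):
    K,D,o,R=cam(n); v,u=np.mgrid[:400,:640]
    p=cv2.undistortPoints(np.float64(np.c_[u.ravel(),v.ravel()]).reshape(-1,1,2),K,D)[:,0]
    return ((np.c_[p,np.ones(len(p))]*d.reshape(-1,1))@R.T+o).reshape(400,640,3)
def proj(n,P):
    K,D,o,R=cam(n); return cv2.projectPoints(np.float64(P).reshape(-1,3),cv2.Rodrigues(R.T)[0],-R.T@o,K,D)[0][:,0]
E
python3 - <<'E'
from h import *
p,d=camera("top"); np.savez("top0.npz",p=p,d=d)
c=p[150:250,160:320]; cv2.imwrite("pics/a.png",cv2.resize(c,None,fx=5,fy=5,interpolation=2))
c=p[180:250,310:480]; cv2.imwrite("pics/b.png",cv2.resize(c,(800,330),interpolation=2))
W=cloud("top",d)
for q in("shaker","locating_plate","cover_plate","large_bottle","amber_bottle_1","vial","open_bottle","stopper"):
    for r in finder.cut_out("top",q)[:3]:
        m=r["mask"]; P=W[m&(d>0)]; print(q,round(r["conf"],2),np.round(r["location"]),m.sum(),P.mean(0).round(3),np.percentile(P[:,2],[5,95]).round(3))
    for r in finder.pinpoint("top",q)[:3]: print("   pin",round(r["conf"],2),np.round(r["location"],1))
E
```

```text
shaker 0.7 [267. 199.] 2937 [0.527 0.138 0.053] [0.037 0.093]
   pin 0.69 [268.8 200.7]
locating_plate 0.9 [412. 213.] 1563 [ 0.485 -0.291  0.005] [-0.001  0.01 ]
   pin 0.69 [411.8 219.1]
cover_plate 0.62 [350. 214.] 1725 [ 0.482 -0.099  0.005] [0.    0.008]
   pin 0.93 [348.2 219.3]
large_bottle 0.87 [200. 198.] 378 [0.535 0.336 0.068] [0.016 0.099]
   pin 0.81 [199.3 200.6]
amber_bottle_1 0.74 [461. 223.] 260 [ 0.459 -0.414  0.056] [0.013 0.086]
amber_bottle_1 0.49 [221. 233.] 230 [0.437 0.266 0.055] [0.001 0.086]
amber_bottle_1 0.22 [415. 214.] 1362 [ 0.488 -0.294  0.006] [0.001 0.01 ]
   pin 0.74 [456.2 223.1]
   pin 0.52 [223.1 231.2]
vial 0.57 [180. 227.] 89 [0.459 0.392 0.038] [0.011 0.054]
vial 0.21 [412. 214.] 1284 [ 0.486 -0.29   0.006] [0.001 0.01 ]
   pin 0.39 [183.3 225.2]
open_bottle 0.78 [179. 182.] 255 [0.591 0.398 0.044] [0.01  0.072]
open_bottle 0.27 [411. 215.] 1302 [ 0.486 -0.289  0.006] [0.001 0.01 ]
   pin 0.51 [184.9 182.2]
stopper 0.7 [211. 172.] 128 [0.617 0.306 0.024] [0.005 0.03 ]
   pin 0.67 [210.9 172.9]
```

View pics/a.png

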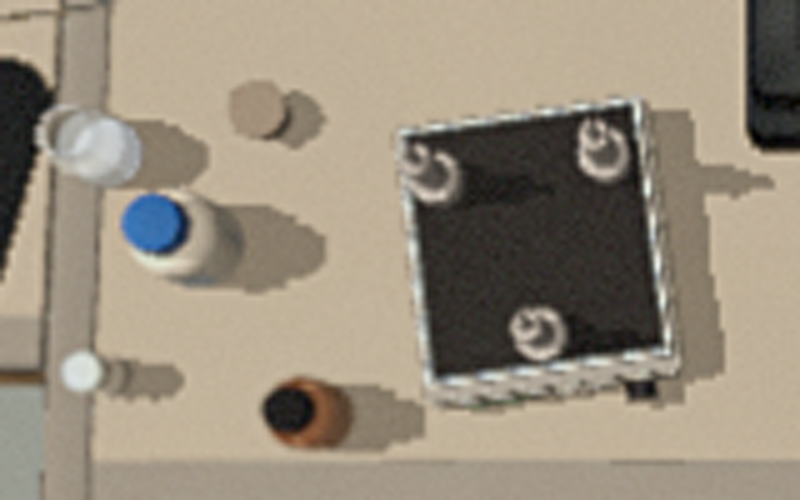

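View pics/b.png

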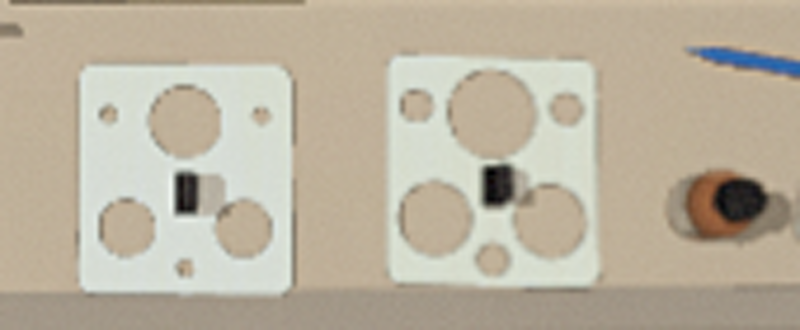

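```bash
cat > fit.py <<'E'
from h import *
from scipy.optimize import minimize
S=8
T=np.linspace(0,2*np.pi,48,endpoint=False)
def circ(x,y,r,z): return np.c_[x+r*np.cos(T),y+r*np.sin(T),np.full(48,z)]
def rect(a,b,c,d,z): return np.float64([[a,c,z],[b,c,z],[b,d,z],[a,d,z]])
def rrect(z,r=5): return np.vstack([circ(x,y,r,z) for x in(-62+r,82-r) for y in(-67+r,67-r)])
def plate(big,med,post,t):
    H=[(46,0,big),(-21,36.5,med),(-21,-36.5,med)]+[(x,y,post) for x,y in((-46,0),(50,48),(50,-48))]
    return dict(solid=[np.vstack([rrect(0),rrect(t)])],holes=[(circ(x,y,r/2,0),circ(x,y,r/2,t)) for x,y,r in H],
      ign=np.vstack([rect(-14,14,-8,8,t),rect(-14,14,-8,8,40)]))
LOC=plate(57,47,21.5,6); COV=plate(46,36,11,5)
PX=[(-46,0),(50,48),(50,-48)]
POSTS=dict(solid=[np.vstack([circ(x,y,r,a),circ(x,y,q,b)]) for x,y in PX for r,q,a,b in((14,14,50,74),(9,9,74,122),(9,7.5,122,128),(4,4,128,151),(4,1.5,151,156))],holes=[])
def poly(n,P,pose,off):
    c,s=np.cos(pose[2]),np.sin(pose[2]); P=P/1000
    W=np.c_[c*P[:,0]-s*P[:,1]+pose[0],s*P[:,0]+c*P[:,1]+pose[1],P[:,2]+pose[3]]
    uv=(proj(n,W)-off+0.5)*S-0.5
    return cv2.convexHull(np.round(uv*16).astype(np.int32))
def render(n,M,pose,off,shape):
    m=np.zeros((shape[0]*S,shape[1]*S),np.uint8)
    for P in M["solid"]: cv2.fillConvexPoly(m,poly(n,P,pose,off),255,shift=4)
    for a,b in M["holes"]:
        h=[cv2.fillConvexPoly(np.zeros_like(m),poly(n,q,pose,off),255,shift=4) for q in(a,b)]
        m[(h[0]>0)&(h[1]>0)]=0
    return cv2.resize(m,shape[::-1],interpolation=cv2.INTER_AREA)/255.
def fit(n,img,M,pose0,z,pad=4,clip=None,region=None,ignore=None):
    g=img.astype(float).mean(2)
    if clip: g=np.clip(g,*clip)
    allp=np.vstack([poly(n,P,[*pose0,z],np.zeros(2))[:,0]/16/S for P in M["solid"]])
    a=np.floor(allp.min(0)).astype(int)-pad; b=np.ceil(allp.max(0)).astype(int)+pad
    G=g[a[1]:b[1],a[0]:b[0]]; w=np.ones_like(G,bool)
    if region is not None: w&=region[a[1]:b[1],a[0]:b[0]]
    if "ign" in M:
        q=poly(n,M["ign"],[*pose0,z],a)//16//S; k=np.zeros(G.shape,np.uint8); cv2.fillConvexPoly(k,q,1); w&=k==0
    def cost(v):
        m=cv2.GaussianBlur(render(n,M,[v[0]/1000,v[1]/1000,v[2]/100,z],a,G.shape),(0,0),.5)[w]
        A=np.c_[m,np.ones(len(m))]; s,r,*_=np.linalg.lstsq(A,G[w],rcond=None); return np.abs(A@s-G[w]).mean()
    v0=np.array([pose0[0]*1000,pose0[1]*1000,pose0[2]*100]); best=None
    for st in(5,1.5):
        best=minimize(cost,v0,method="Nelder-Mead",options=dict(initial_simplex=np.vstack([v0,v0+np.eye(3)*st]),xatol=.02,fatol=1e-4)); v0=best.x
    return np.array([v0[0]/1000,v0[1]/1000,v0[2]/100]),best.fun,G[w].std()
E
python3 - <<'E'
from fit import *
I={"top":np.load("top0.npz")["p"],"scene":cv2.imread("pics/scene0.png")}
sh=np.array([.519,.138,.08])
for n in I:
    hsvv=I[n]
    r={}
    for k,M,p0 in(("loc",LOC,(.475,-.29,0)),("cov",COV,(.47,-.1,0))):
        print(n,k,*fit(n,I[n],M,p0,0.,clip=(0,230)))
    # shaker: only inside the black platform
    pl=np.array([[-68,-62,50],[-68,62,50],[68,62,50],[68,-62,50]])
    for it in range(2):
        reg=np.zeros((400,640),np.uint8); cv2.fillConvexPoly(reg,(poly(n,pl,[*sh,0],np.zeros(2))//16//S),1)
        P=poly(n,np.vstack([p for p in POSTS["solid"]]),[*sh,0],np.zeros(2))//16//S
        out=fit(n,I[n],POSTS,sh,0.,clip=(40,110),region=reg>0); print(n,"posts",*out); sh=out[0]
    # annotate
    im=cv2.resize(I[n],None,fx=4,fy=4,interpolation=2)
    for q in POSTS["solid"]: cv2.polylines(im,[(poly(n,q,[*sh,0],np.zeros(2))/16/S*4).astype(int)],True,(0,0,255))
    c=(proj(n,[[*sh[:2],.08]])[0]*4).astype(int); cv2.imwrite(f"pics/p_{n}.png",im[c[1]-180:c[1]+180,c[0]-200:c[0]+200])
hs=cv2.cvtColor(I["top"],cv2.COLOR_BGR2HSV)
def cen(m,c,r=9):
    k=np.zeros(m.shape,bool); k[c[1]-r:c[1]+r,c[0]-r:c[0]+r]=1; v,u=np.nonzero(m&k); return np.array([u.mean(),v.mean()]),len(u)
for nm,m,c,z in(("large",(hs[...,0]>95)&(hs[...,0]<125)&(hs[...,1]>150),(191,195),.098),("amL",hs[...,2]<60,(218,232),.085),("amR",hs[...,2]<60,(466,223),.085)):
    u,l=cen(m,c); print(nm,u,l,"exp px",np.pi*(17 if nm=="large" else 13.5)**2/(2.93*(1.14-z)/1.14)**2,at_z("top",[u],z))
E
cd pics; python3 -c "
import cv2,numpy as np
cv2.imwrite('pp.png',np.hstack([cv2.imread('p_top.png'),cv2.imread('p_scene.png')]))"
```

```text
top loc [ 0.47730576 -0.29035492 -0.02567388] 7.979055125462685 22.473278437361625Traceback (most recent call last):
  File "<stdin>", line 8, in <module>
  File "fit.py", line 41, in fit
    best=minimize(cost,v0,method="Nelder-Mead",options=dict(initial_simplex=np.vstack([v0,v0+np.eye(3)*st]),xatol=.02,fatol=1e-4)); v0=best.x
    res = _minimize_neldermead(fun, x0, args, callback, bounds=bounds,
                               **options)
    fsim[j] = func(sim[j])
              ~~~~^^^^^^^^
    fx = function(np.copy(x), *(wrapper_args + args))
  File "fit.py", line 37, in cost
    m=cv2.GaussianBlur(render(n,M,[v[0]/1000,v[1]/1000,v[2]/100,z],a,G.shape),(0,0),.5)[w]
                       ~~~~~~^^^^^^^^^^^^^^^^^^^^^^^^^^^^^^^^^^^^^^^^^^^^^^^^
  File "fit.py", line 24, in render
    h=[cv2.fillConvexPoly(np.zeros_like(m),poly(n,q,pose,off),255,shift=4) for q in(a,b)]
                                           ~~~~^^^^^^^^^^^^^^
  File "fit.py", line 18, in poly
    uv=(proj(n,W)-off+0.5)*S-0.5
        ~~~~^^^^^
  File "h.py", line 14, in proj
    K,D,o,R=cam(n); return cv2.projectPoints(np.float64(P).reshape(-1,3),cv2.Rodrigues(R.T)[0],-R.T@o,K,D)[0][:,0]
            ~~~^^^
  File "h.py", line 5, in cam
    i=camera_info(n); return i["camera_matrix"],i["dist_coeffs"],np.array(i["origin"]),Ro.from_euler("xyz",i["attitude"]).as_matrix()
ValueError: time passes only in moves, steps and waits
[ WARN:0@0.021] global loadsave.cpp:275 findDecoder imread_('p_top.png'): can't open/read file: check file path/integrity
[ WARN:0@0.021] global loadsave.cpp:275 findDecoder imread_('p_scene.png'): can't open/read file: check file path/integrity
Traceback (most recent call last):
cv2.error: OpenCV(4.12.0) :-1: error: (-5:Bad argument) in function 'imwrite'
> Overload resolution failed:
>  - img data type = object is not supported
>  - Expected Ptr<cv::UMat> for argument 'img'
```

```bash
sed -i 's/^def cam(n)/import functools\n@functools.cache\ndef cam(n)/' h.py
cat > m.py <<'E'
from fit import *
I={"top":np.load("top0.npz")["p"],"scene":cv2.imread("pics/scene0.png")}
sh0=np.array([.519,.138,.08])
out=[]
for n in I:
    for k,M,p0 in(("loc",LOC,(.477,-.29,-.02)),("cov",COV,(.473,-.1,0))):
        if n=="scene" and k=="loc": pass
        print(n,k,*fit(n,I[n],M,p0,0.,clip=(0,230)))
    pl=np.array([[-68,-62,50],[-68,62,50],[68,62,50],[68,-62,50]]); sh=sh0
    for it in range(2):
        reg=np.zeros((400,640),np.uint8); cv2.fillConvexPoly(reg,(poly(n,pl,[*sh,0],np.zeros(2))//16//S),1)
        o=fit(n,I[n],POSTS,sh,0.,clip=(40,110),region=reg>0); print(n,"posts",*o); sh=o[0]
    im=cv2.resize(I[n],None,fx=4,fy=4,interpolation=2)
    for q in POSTS["solid"]: cv2.polylines(im,[((poly(n,q,[*sh,0],np.zeros(2))/16/S)*4).astype(int)],True,(0,0,255))
    c=(proj(n,[[*sh[:2],.08]])[0]*4).astype(int); out.append(im[c[1]-180:c[1]+180,c[0]-200:c[0]+200])
cv2.imwrite("pics/pp.png",np.hstack(out))
hs=cv2.cvtColor(I["top"],cv2.COLOR_BGR2HSV)
def cen(m,c,r=9):
    k=np.zeros(m.shape,bool); k[c[1]-r:c[1]+r,c[0]-r:c[0]+r]=1; v,u=np.nonzero(m&k); return np.array([u.mean(),v.mean()]),len(u)
for nm,m,c,z in(("large",(hs[...,0]>95)&(hs[...,0]<125)&(hs[...,1]>150),(191,195),.098),("amL",hs[...,2]<60,(218,232),.085),("amR",hs[...,2]<60,(467,220),.085)):
    u,l=cen(m,c); print(nm,u,l,"exp px",np.pi*(17 if nm=="large" else 13.5)**2/(2.93*(1.14-z)/1.14)**2,at_z("top",[u],z))
E
python3 m.py
```

```text
top loc [ 0.47740019 -0.29028161 -0.02645188] 7.605643801700854 22.006586837668404
top cov [ 0.47331765 -0.09649105 -0.01188272] 7.568335356040288 25.714668232606137
top posts [0.52690237 0.14186379 0.14001999] 15.122325122294905 25.805289084918524
top posts [0.52692452 0.14183864 0.13954957] 8.846569214301116 23.43310242245524
scene loc [ 0.48055595 -0.29477953 -0.02714796] 26.13497934757077 40.72345951747688
scene cov [ 0.47623077 -0.09973558 -0.00806503] 18.088377041833372 37.20496563308287
scene posts [0.52862065 0.1387337  0.14320466] 8.828503655480743 21.814653386664325
scene posts [0.52873583 0.13884138 0.13550063] 5.646791978144388 21.257681584779835
large [190.64356436 194.27722772] 101 exp px 126.58630975345365 [[0.53898638 0.34212242 0.098     ]]
amL [217.5 231.5] 68 exp px 77.87300833569188 [[0.43814736 0.26832641 0.085     ]]
amR [466.80555556 221.88888889] 72 exp px 77.87300833569188 [[ 0.4619702  -0.41730002  0.085     ]]
```

View pics/pp.png

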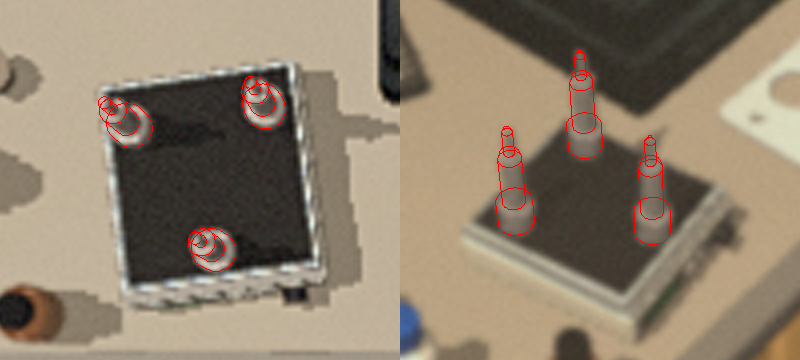

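```bash
cat > go.py <<'E'
import sys
from h import *
def go(*targets):
    o=ctrl.get_obs(); p=o["ee_pos"]; R=Ro.from_euler("xyz",o["eef_rot"]).as_matrix(); y=o["eef_rot"][2]
    print("t",round(o["time_s"],2),"tcp",p.round(4),"rpy",o["eef_rot"].round(4),"F",o["force"].round(2),"w",round(o["grip_width"],4),"gf",round(o["grip_force"],1))
    for t in targets:
        d=R.T@(np.array(t[:3])-p)/.2; a=-((t[3]-y+np.pi)%(2*np.pi)-np.pi)/(2*np.pi)
        print(t,"->",d.round(4).tolist(),round(a,4),"rows",max(np.linalg.norm(d)*4,abs(a)*360/8.59).round(1))
if __name__=="__main__": go(*[eval(a) for a in sys.argv[1:]])
E
python3 go.py "(.479,-.2925,.1,-.0268)"
```

```text
t 0.95 tcp [ 0.2136 -0.5068  0.2055] rpy [ 3.1416 -0.      0.3988] F [ 0.37  0.06 -0.25] w 0.0943 gf 0.0
(0.479, -0.2925, 0.1, -0.0268) -> [1.6392, -0.4722, 0.5274] 0.0677 rows 7.1
```

>>> {"api": "carry_out", "payload": {"motion": [[[0.9,-0.25,0],0.0677],[[0.9,-0.25,0],0.0677],[[0.9,-0.25,0],0.0677],[[0.9,-0.25,0],0.0677],[[0.9,-0.25,0],0.0677]], "hand": -1, "force": 25}}

```text
time_s: 1.45
ee_pos: [0.3634, -0.3877, 0.2056]
eef_rot: [-3.141, -0.001, -0.022]
force: [-0.5, -0.9, -0.8]
grip_width: 0.0942
grip_force: 0.0
```

```bash
python3 go.py "(.479,-.2925,.06,-.0268)" "(.479,-.2925,.014,-.0268)"
```

```text
t 1.45 tcp [ 0.3634 -0.3877  0.2056] rpy [-3.1413e+00 -7.0000e-04 -2.2200e-02] F [-0.49 -0.92 -0.84] w 0.0942 gf 0.0
(0.479, -0.2925, 0.06, -0.0268) -> [0.5666, -0.4884, 0.7284] 0.0007 rows 4.2
(0.479, -0.2925, 0.014, -0.0268) -> [0.5664, -0.4884, 0.9584] 0.0007 rows 4.9
```

>>> {"api": "carry_out", "payload": {"motion": [[[0.566,-0.488,0.4],0],[[0.566,-0.488,0.4],0],[[0.566,-0.488,0.4],0],[[0.566,-0.488,0.73],0],[[0.566,-0.488,0.73],0],[[0.566,-0.488,0.73],0],[[0.566,-0.488,0.73],0]]}}

```text
time_s: 2.15
ee_pos: [0.4757, -0.297, 0.0603]
eef_rot: [3.141, -0.0, -0.027]
force: [-0.5, 0.4, 0.5]
grip_width: 0.0939
grip_force: 0.0
```

```bash
cat > see.py <<'E'
from fit import *
import sys
def shot(n,tag):
    p,d=camera(n); cv2.imwrite(f"pics/{tag}_{n}.png",p); return p
E
python3 go.py "(.479,-.2925,.014,-.0268)"; python3 - <<'E'
from see import *
a=shot("top","g1");b=shot("scene","g1")
c=proj("top",[[.479,-.29,.03]])[0].astype(int);e=proj("scene",[[.479,-.29,.03]])[0].astype(int)
f=lambda i,c:cv2.resize(i[c[1]-35:c[1]+35,c[0]-40:c[0]+40],None,fx=5,fy=5,interpolation=2)
cv2.imwrite("pics/g1.png",np.hstack([f(a,c),f(b,e)]))
E
python3 go.py
```

```text
t 2.15 tcp [ 0.4757 -0.297   0.0603] rpy [ 3.1413e+00 -2.0000e-04 -2.6800e-02] F [-0.54  0.4   0.51] w 0.0939 gf 0.0
(0.479, -0.2925, 0.014, -0.0268) -> [0.0157, -0.0231, 0.2316] 0.0 rows 0.9
t 2.25 tcp [ 0.4762 -0.2975  0.0615] rpy [ 3.1399e+00 -2.5000e-03 -2.7300e-02] F [-0.61 -0.37 -0.02] w 0.0939 gf 0.0
```

View pics/g1.png

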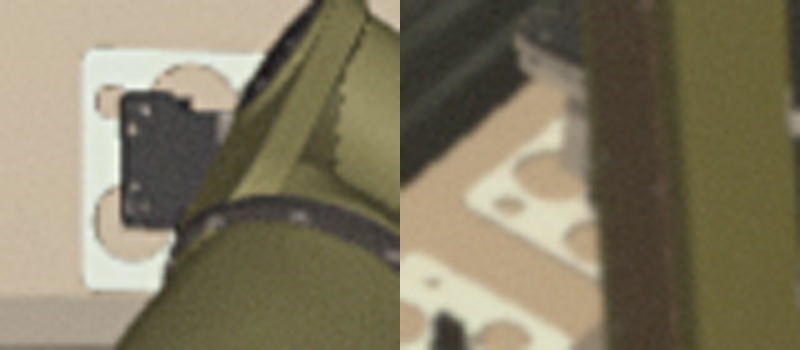

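>>> {"api": "carry_out", "payload": {"motion": [[[0.015,-0.024,0.15],0],[[0.015,-0.024,0.235],0],[[0.015,-0.024,0.235],0],[[0.015,-0.024,0.235],0]]}}

```text
time_s: 2.65
ee_pos: [0.4793, -0.2924, 0.0141]
eef_rot: [3.14, -0.002, -0.027]
force: [0.7, -0.2, 0.3]
grip_width: 0.0938
grip_force: 0.0
```

>>> {"api": "carry_out", "payload": {"motion": [[[0,0,0],0],[[0,0,0],0],[[0,0,0],0],[[0,0,0],0],[[0,0,0],0],[[0,0,0],0],[[0,0,0],0],[[0,0,0],0]], "hand": 1, "force": 30}}

```text
time_s: 3.45
ee_pos: [0.4789, -0.2916, 0.0124]
eef_rot: [-3.142, 0.0, -0.027]
force: [-0.7, 0.5, -1.1]
grip_width: 0.0333
grip_force: 0.0
```

>>> {"api": "carry_out", "payload": {"motion": [[[0,0,0],0],[[0,0,0],0],[[0,0,0],0],[[0,0,0],0],[[0,0,0],0]]}}

```text
time_s: 3.95
ee_pos: [0.4789, -0.2916, 0.0124]
eef_rot: [-3.142, 0.0, -0.027]
force: [0.0, -0.0, -0.5]
grip_width: 0.0117
grip_force: 30.0
```

>>> {"api": "carry_out", "payload": {"motion": [[[0,0,-0.3],0],[[0,0,-0.5],0],[[0,0,-0.7],0],[[0,0,-0.9],0],[[0,-0.2,-0.9],-0.01],[[0,-0.4,-0.9],-0.02],[[0,-0.6,-0.9],-0.02],[[0,-0.8,-0.9],-0.02],[[0,-1,-0.9],-0.026],[[0,-1,-0.9],-0.026],[[0,-1,-0.9],-0.026],[[0,-1,-0.9],-0.026]]}}

```text
time_s: 5.15
ee_pos: [0.4842, -0.0923, 0.1923]
eef_rot: [3.142, 0.0, 0.136]
force: [0.4, -0.9, -1.8]
grip_width: 0.0117
grip_force: 30.0
```

```bash
python3 go.py "(.5278,.1403,.192,.1375)" "(.510,.0403,.192,.1375)"
```

```text
t 5.15 tcp [ 0.4842 -0.0923  0.1923] rpy [3.1415e+00 3.0000e-04 1.3600e-01] F [ 0.38 -0.94 -1.77] w 0.0117 gf 30.0
(0.5278, 0.1403, 0.192, 0.1375) -> [0.3739, -1.1227, 0.0015] -0.0002 rows 4.7
(0.51, 0.0403, 0.192, 0.1375) -> [0.2179, -0.6394, 0.0016] -0.0002 rows 2.7
```

>>> {"api": "carry_out", "payload": {"motion": [[[0.07,-0.2,0],0],[[0.14,-0.4,0],0],[[0.22,-0.64,0],0],[[0.22,-0.64,0],0]]}}

```text
time_s: 5.55
ee_pos: [0.5109, 0.0444, 0.1922]
eef_rot: [-3.141, 0.0, 0.139]
force: [-0.0, -1.0, -1.4]
grip_width: 0.0116
grip_force: 30.0
```

>>> {"api": "carry_out", "payload": {"motion": [[[0.08,-0.24,0],0],[[0.154,-0.483,0],0],[[0.154,-0.483,0],0],[[0.154,-0.483,0],0],[[0.154,-0.483,0],0]]}}

```text
time_s: 6.05
ee_pos: [0.5278, 0.1395, 0.1923]
eef_rot: [3.141, 0.0, 0.135]
force: [0.2, -0.2, -1.8]
grip_width: 0.0115
grip_force: 30.0
```

```bash
python3 go.py; python3 - <<'E'
from see import *
a=shot("top","h1");b=shot("scene","h1")
c=proj("top",[[.527,.14,.18]])[0].astype(int);e=proj("scene",[[.527,.14,.15]])[0].astype(int)
f=lambda i,c:cv2.resize(i[c[1]-45:c[1]+45,c[0]-50:c[0]+50],None,fx=4,fy=4,interpolation=2)
cv2.imwrite("pics/h1.png",np.hstack([f(a,c),f(b,e)]))
E
python3 go.py
```

```text
t 6.05 tcp [0.5278 0.1395 0.1923] rpy [3.1413e+00 5.0000e-04 1.3520e-01] F [ 0.16 -0.19 -1.82] w 0.0115 gf 30.0
t 6.15 tcp [0.5279 0.1395 0.1925] rpy [3.1415 0.     0.1347] F [ 0.72 -1.   -1.15] w 0.0118 gf 30.0
```

View pics/h1.png

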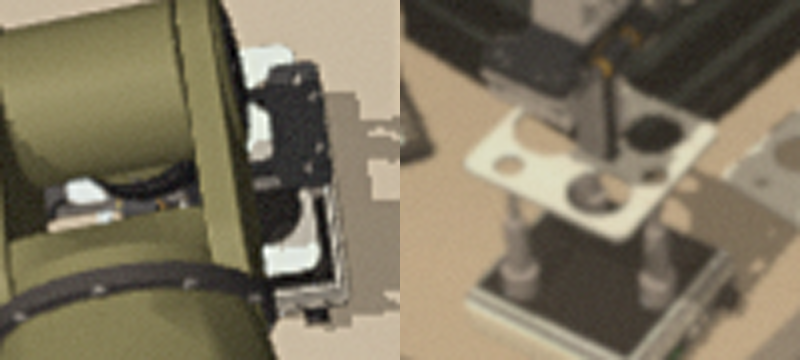

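```bash
cat > hov.py <<'E'
from fit import *
def hover(img,M,z,p0,inc,lo,hi,e,out):
    b=img[...,0].astype(float); reg=np.zeros((400,640),np.uint8)
    q=np.array(inc,float); q=np.c_[e[0]-50+(q[:,0]-400)/4,e[1]-45+q[:,1]/4]
    cv2.fillPoly(reg,[q.round().astype(int)],1)
    r=fit("scene",np.dstack([b]*3),M,p0,z,clip=(lo,hi),region=reg>0,pad=6)
    im=cv2.resize(img,None,fx=8,fy=8,interpolation=2)
    for P in [rrect(0),rrect(6)]+[x for h in M["holes"] for x in h]: cv2.polylines(im,[((poly("scene",P,[*r[0],z],np.zeros(2))/16/S+.5)*8).astype(int)],True,(0,0,255))
    cv2.polylines(im,[((q+.5)*8).astype(int)],True,(0,255,0))
    cv2.imwrite(out,cv2.resize(im[(e[1]-35)*8:(e[1]+35)*8,(e[0]-45)*8:(e[0]+45)*8],None,fx=1,fy=1)); return r
E
python3 - <<'E'
from hov import *
b=cv2.imread("pics/h1_scene.png"); e=proj("scene",[[.527,.14,.15]])[0].astype(int)
f=lambda X,Y:b[int(e[1]-45+Y/4),int(e[0]-50+(X-400)/4)]
print("plate",f(560,200),f(640,225),f(700,130),"shadow plate",f(675,110),f(660,155),"bench",f(430,200),f(740,150),"platform",f(580,250))
inc=[(440,150),(500,135),(560,165),(615,168),(640,168),(735,110),(735,260),(440,260)]
for z in(.1795,):
    print(z,*hover(b,LOC,z,(.5278,.1400,.137),inc,150,200,e,"pics/h1f.png"))
E
```

```text
plate [185 211 218] [ 82  93 101] [186 212 220] shadow plate [ 94 111 120] [ 91 106 113] bench [134 165 189] [131 163 187] platform [49 54 61]
0.1795 [0.53277543 0.13432842 0.14989754] 3.700296637987288 13.784152875435101
```

View pics/h1f.png

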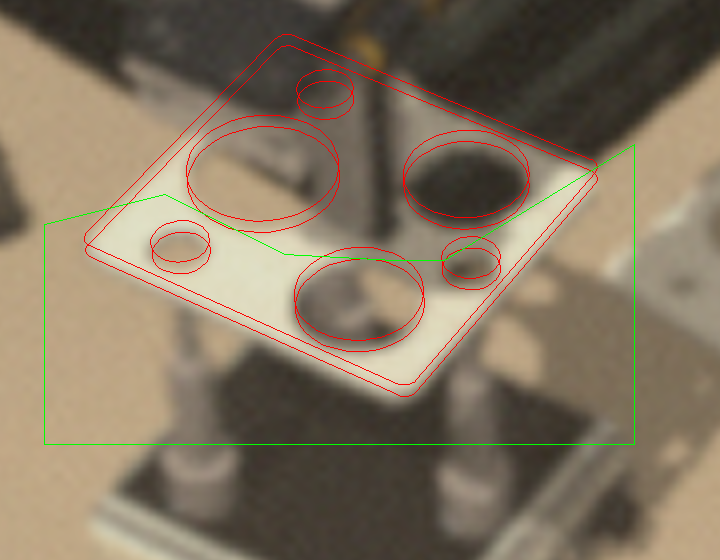

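```bash
cat >> fit.py <<'E'
def face(M,t): return dict(solid=[rrect(t)],holes=[(b,b) for a,b in M["holes"]],ign=M["ign"])
LOCF=face(LOC,6); COVF=face(COV,5)
E
sed -i 's#/16/S+.5)\*8#/16/S)*8#' hov.py
python3 - <<'E'
from hov import *
b=cv2.imread("pics/h1_scene.png"); e=proj("scene",[[.527,.14,.15]])[0].astype(int)
inc=[(440,150),(500,135),(560,165),(615,168),(640,168),(735,110),(735,260),(440,260)]
for z in(.1765,.1795,.1825):
  for p0 in((.5278,.1400,.137),(.531,.137,.13)):
    print(z,*hover(b,LOCF,z,p0,inc,130,190,e,f"pics/h1f{int(z*1e4)}.png"))
I=cv2.imread("pics/scene0.png"); print("cov face scene",*fit("scene",I,COVF,(.476,-.0997,-.008),0.,clip=(0,230)))
I=np.load("top0.npz")["p"]; print("cov face top",*fit("top",I,COVF,(.476,-.0997,-.008),0.,clip=(0,230)))
print("loc face top",*fit("top",I,LOCF,(.476,-.29,-.02),0.,clip=(0,230)))
E
```

```text
0.1765 [0.52939828 0.13769807 0.13809105] 3.6393879064988157 20.833812575719044
0.1765 [0.52954214 0.13757329 0.14221443] 3.633457915221528 20.833812575719044
0.1795 [0.52758626 0.13951103 0.14192936] 3.644767065471034 20.833812575719044
0.1795 [0.527351   0.13979241 0.13741838] 3.734316094433071 21.096321993687482
0.1825 [0.52555743 0.14139182 0.14123511] 3.727012157849563 21.096321993687482
0.1825 [0.52554135 0.14150227 0.14321161] 3.834826423475796 21.368514260328453
cov face scene [ 0.47455825 -0.09733248 -0.01011074] 17.89736966200296 37.75075510644227
cov face top [ 0.47297345 -0.09648162 -0.01170534] 7.360362849273889 25.254268390658595
loc face top [ 0.47696816 -0.28990874 -0.0273405 ] 7.092647777269109 22.324314980409646
```

View pics/h1f1795.png

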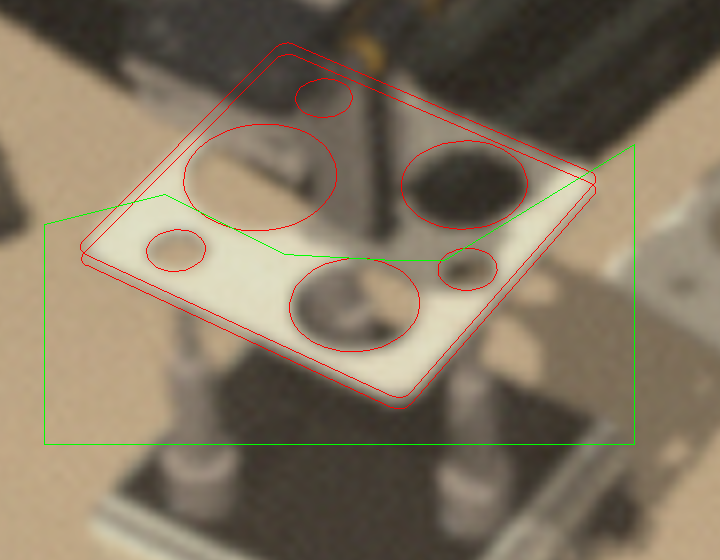

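>>> {"api": "carry_out", "payload": {"motion": [[[0.005,0.004,0],0],[[0.005,0.004,0.1],0],[[0.005,0.004,0.2],0],[[0.005,0.004,0.24],0],[[0.005,0.004,0.27],0],[[0.005,0.004,0.3],0],[[0.005,0.004,0.33],0],[[0.005,0.004,0.33],0]]}}

```text
time_s: 6.95
ee_pos: [0.5286, 0.1403, 0.126]
eef_rot: [3.142, 0.001, 0.137]
force: [0.5, -0.5, -1.4]
grip_width: 0.0118
grip_force: 30.0
```

>>> {"api": "carry_out", "payload": {"motion": [[[0,0,0.05],0],[[0,0,0.1],0],[[0,0,0.14],0],[[0,0,0.17],0],[[0,0,0.185],0],[[0,0,0.195],0],[[0,0,0.195],0]]}}

```text
time_s: 7.65
ee_pos: [0.5288, 0.1404, 0.0874]
eef_rot: [3.142, 0.0, 0.137]
force: [0.3, 0.3, -1.3]
grip_width: 0.0118
grip_force: 30.0
```

>>> {"api": "carry_out", "payload": {"motion": [[[0,0,0.005],0],[[0,0,0.01],0],[[0,0,0.01],0]]}}

```text
time_s: 7.95
ee_pos: [0.529, 0.1405, 0.0864]
eef_rot: [-3.142, -0.001, 0.137]
force: [-2.8, -1.2, 6.4]
grip_width: 0.0118
grip_force: 30.0
```

>>> {"api": "carry_out", "payload": {"motion": [[[0,0,-0.01],0],[[0,0,-0.01],0],[[0,0,-0.01],0],[[0,0,-0.01],0]], "hand": 0.3}}

```text
time_s: 8.35
ee_pos: [0.5288, 0.1404, 0.0874]
eef_rot: [3.142, -0.0, 0.137]
force: [1.0, -0.5, 0.4]
grip_width: 0.0328
grip_force: 0.0
```

>>> {"api": "carry_out", "payload": {"motion": [[[0,0,-0.1],0],[[0,0,-0.3],0],[[0,0,-0.5],0],[[0,0,-0.6],0],[[0,-0.2,-0.6],-0.024],[[0,-0.4,-0.6],-0.048],[[0,-0.6,-0.6],-0.072],[[0,-0.7,-0.6],-0.096],[[0,-0.7,-0.6],-0.12],[[0,-0.7,-0.6],-0.144],[[0,-0.7,-0.6],-0.168],[[0,-0.7,-0.6],-0.192]], "hand": -1}}

```text
time_s: 9.55
ee_pos: [0.5096, 0.2792, 0.2073]
eef_rot: [-3.141, 0.0, 1.343]
force: [0.4, -0.5, 0.1]
grip_width: 0.0937
grip_force: 0.0
```

```bash
python3 go.py "(.541,.341,.12,1.708)" "(.541,.341,.081,1.708)"; python3 - <<'E'
from see import *
a=shot("scene","l1"); e=proj("scene",[[.527,.14,.10]])[0].astype(int)
b=a[e[1]-50:e[1]+50,e[0]-60:e[0]+60]; cv2.imwrite("pics/l1.png",cv2.resize(b,None,fx=5,fy=5,interpolation=2))
print(*fit("scene",a,LOCF,(.5287,.1388,.137),.074,clip=(100,200)))
E
python3 go.py
```

```text
t 9.55 tcp [0.5096 0.2792 0.2073] rpy [-3.1414e+00  2.0000e-04  1.3432e+00] F [ 0.43 -0.49  0.07] w 0.0937 gf 0.0
(0.541, 0.341, 0.12, 1.708) -> [0.3366, 0.0832, 0.4363] -0.0581 rows 2.4
(0.541, 0.341, 0.081, 1.708) -> [0.3366, 0.0832, 0.6313] -0.0581 rows 2.9
[0.52806895 0.14177991 0.14885068] 24.34821536983927 29.95893137060158
t 9.6 tcp [0.5097 0.2791 0.2073] rpy [-3.1414e+00  1.0000e-04  1.3529e+00] F [-0.62  0.   -0.13] w 0.0946 gf 0.0
```

View pics/l1.png

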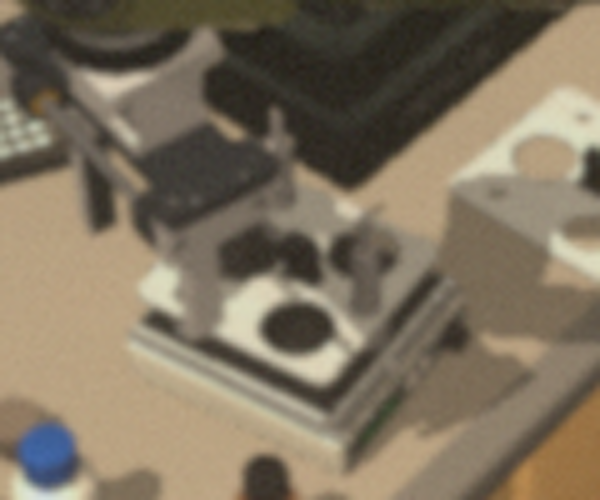

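>>> {"api": "carry_out", "payload": {"motion": [[[0.17,0.04,0.15],-0.024],[[0.337,0.083,0.3],-0.048],[[0.337,0.083,0.436],-0.058],[[0.337,0.083,0.55],-0.058],[[0.337,0.083,0.63],-0.058],[[0.337,0.083,0.63],-0.058],[[0.337,0.083,0.63],-0.058]]}}

```text
time_s: 10.3
ee_pos: [0.5419, 0.3409, 0.0824]
eef_rot: [3.141, -0.0, 1.7]
force: [0.4, -0.2, -0.0]
grip_width: 0.0942
grip_force: 0.0
```

>>> {"api": "carry_out", "payload": {"motion": [[[0,0,0],0],[[0,0,0],0],[[0,0,0],0],[[0,0,0],0],[[0,0,0],0],[[0,0,0],0],[[0,0,0],0],[[0,0,0],0],[[0,0,0],0]], "hand": 1}}

```text
time_s: 11.2
ee_pos: [0.5415, 0.3408, 0.0814]
eef_rot: [-3.142, 0.0, 1.701]
force: [0.3, -0.2, -0.2]
grip_width: 0.0332
grip_force: 30.0
```

```bash
python3 go.py; python3 - <<'E'
from h import *
s=np.array([.5288,.1404]);c,n=np.cos(.1375),np.sin(.1375)
for k,x,y in(("L",46,0),("A+",-21,36.5),("A-",-21,-36.5)): print(k,s+np.array([c*x-n*y,n*x+c*y])/1000)
E
```

```text
t 11.2 tcp [0.5415 0.3408 0.0814] rpy [-3.1415  0.      1.7012] F [ 0.32 -0.22 -0.17] w 0.0332 gf 30.0
L [0.57436584 0.14670509]
A+ [0.50299525 0.17367709]
A- [0.51300115 0.10136609]
```

>>> {"api": "carry_out", "payload": {"motion": [[[0,0,-0.15],0],[[0,0,-0.35],0],[[0,0,-0.55],0],[[0,0,-0.75],0],[[0,0,-0.85],0],[[0,0,-0.86],0],[[0,0,-0.86],0]]}}

```text
time_s: 11.9
ee_pos: [0.5413, 0.3407, 0.2525]
eef_rot: [-3.141, 0.0, 1.701]
force: [0.9, -0.6, -2.1]
grip_width: 0.0333
grip_force: 30.0
```

```bash
python3 go.py "(.5744,.1467,.253,1.701)"
```

```text
t 11.9 tcp [0.5413 0.3407 0.2525] rpy [-3.1408e+00  3.0000e-04  1.7012e+00] F [ 0.85 -0.61 -2.05] w 0.0333 gf 30.0
(0.5744, 0.1467, 0.253, 1.701) -> [-0.9834, 0.0379, -0.0024] 0.0 rows 3.9
```

>>> {"api": "carry_out", "payload": {"motion": [[[-0.2,0.01,0],0],[[-0.4,0.02,0],0],[[-0.6,0.03,0],0],[[-0.8,0.038,0],0],[[-0.983,0.038,0],0],[[-0.983,0.038,0],0],[[-0.983,0.038,0],0],[[-0.983,0.038,0.15],0],[[-0.983,0.038,0.25],0],[[-0.983,0.038,0.25],0]]}}

```text
time_s: 12.9
ee_pos: [0.573, 0.1478, 0.1997]
eef_rot: [-3.135, 0.0, 1.703]
force: [0.7, -0.1, -1.5]
grip_width: 0.0332
grip_force: 30.0
```

```bash
python3 go.py;  python3 - <<'E'
from see import *
a=shot("scene","k1"); e=proj("scene",[[.55,.14,.13]])[0].astype(int)
b=a[e[1]-40:e[1]+40,e[0]-50:e[0]+50]; b=cv2.resize(b,None,fx=6,fy=6,interpolation=2)
s=(.5288,.1404,.1375,0); L=[]
o=e-np.array([50,40])
for P in POSTS["solid"]: cv2.polylines(b,[((poly("scene",P,s,np.zeros(2))/16/S-o)*6).astype(int)],True,(0,255,255))
for z in (0,71): cv2.polylines(b,[((poly("scene",circ(0,0,26,z),(.5744,.1467,0,.203-.0812),np.zeros(2))/16/S-o)*6).astype(int)],True,(0,0,255))
cv2.polylines(b,[((poly("scene",circ(46,0,28.5,80),s,np.zeros(2))/16/S-o)*6).astype(int)],True,(0,255,0))
cv2.imwrite("pics/k1.png",b)
E
```

```text
t 12.9 tcp [0.573  0.1478 0.1997] rpy [-3.1353e+00  2.0000e-04  1.7027e+00] F [ 0.66 -0.09 -1.5 ] w 0.0332 gf 30.0
```

View pics/k1.png

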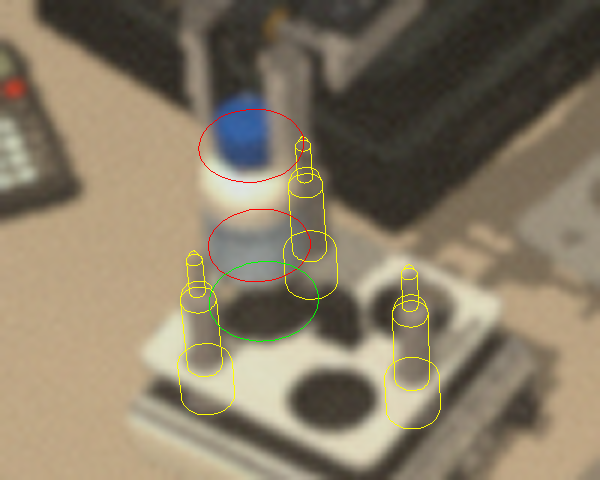

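>>> {"api": "carry_out", "payload": {"motion": [[[0,0,0.1],0],[[0,0,0.16],0],[[0,0,0.19],0],[[0,0,0.21],0],[[0,0,0.23],0],[[0,0,0.25],0],[[0,0,0.25],0]]}}

```text
time_s: 13.65
ee_pos: [0.5745, 0.1468, 0.1532]
eef_rot: [-3.141, 0.0, 1.701]
force: [-1.1, -0.4, -1.3]
grip_width: 0.0335
grip_force: 30.0
```

>>> {"api": "carry_out", "payload": {"motion": [[[0,0,0.04],0],[[0,0,0.07],0],[[0,0,0.09],0],[[0,0,0.1],0],[[0,0,0.105],0],[[0,0,0.11],0],[[0,0,0.11],0]]}}

```text
time_s: 14.35
ee_pos: [0.5746, 0.1468, 0.1315]
eef_rot: [3.141, -0.0, 1.701]
force: [0.1, -0.3, -2.3]
grip_width: 0.0328
grip_force: 30.0
```

>>> {"api": "carry_out", "payload": {"motion": [[[0,0,0.004],0],[[0,0,0.008],0],[[0,0,0.008],0]]}}

```text
time_s: 14.65
ee_pos: [0.575, 0.1468, 0.1313]
eef_rot: [3.14, 0.0, 1.701]
force: [-3.6, -2.3, 10.6]
grip_width: 0.0331
grip_force: 30.0
```

>>> {"api": "carry_out", "payload": {"motion": [[[0,0,-0.006],0],[[0,0,-0.006],0],[[0,0,-0.006],0],[[0,0,-0.006],0],[[0,0,-0.1],0],[[0,0,-0.25],0],[[0,0,-0.27],0],[[0,0,-0.27],0]], "hand": -0.1}}

```text
time_s: 15.45
ee_pos: [0.5748, 0.147, 0.1843]
eef_rot: [3.14, -0.0, 1.701]
force: [0.2, 0.0, -0.4]
grip_width: 0.0518
grip_force: 0.0
```

```bash
python3 go.py "(.440,.267,.185,1.701)" "(.440,.267,.068,1.701)"
```

```text
t 15.45 tcp [0.5748 0.147  0.1843] rpy [ 3.1402e+00 -1.0000e-04  1.7013e+00] F [ 0.19  0.04 -0.42] w 0.0518 gf 0.0
(0.44, 0.267, 0.185, 1.701) -> [0.6828, -0.5903, -0.0041] 0.0 rows 3.6
(0.44, 0.267, 0.068, 1.701) -> [0.6828, -0.5911, 0.5809] 0.0 rows 4.3
```

>>> {"api": "carry_out", "payload": {"motion": [[[0.17,-0.15,0],0],[[0.34,-0.3,0],0],[[0.52,-0.45,0],0],[[0.683,-0.59,0],0],[[0.683,-0.59,0.2],0],[[0.683,-0.59,0.4],0],[[0.683,-0.59,0.52],0],[[0.683,-0.59,0.58],0],[[0.683,-0.59,0.58],0]], "hand": -0.5}}

```text
time_s: 16.35
ee_pos: [0.439, 0.2665, 0.0661]
eef_rot: [-3.138, 0.001, 1.701]
force: [0.3, 0.6, 0.0]
grip_width: 0.0705
grip_force: 0.0
```

>>> {"api": "carry_out", "payload": {"motion": [[[0,0,0],0],[[0,0,0],0],[[0,0,0],0],[[0,0,0],0],[[0,0,0],0],[[0,0,0],0],[[0,0,0],0]], "hand": 1}}

```text
time_s: 17.05
ee_pos: [0.4399, 0.267, 0.068]
eef_rot: [3.141, -0.0, 1.701]
force: [0.2, 1.1, 1.3]
grip_width: 0.0267
grip_force: 30.0
```

>>> {"api": "carry_out", "payload": {"motion": [[[0,0,-0.15],0],[[0,0,-0.35],0],[[0,0,-0.55],0],[[0,0,-0.75],0],[[0,0,-0.83],0],[[0,0,-0.83],0],[[0,0,-0.83],0]]}}

```text
time_s: 17.75
ee_pos: [0.4395, 0.2668, 0.2327]
eef_rot: [-3.14, 0.0, 1.701]
force: [1.0, -0.0, -1.1]
grip_width: 0.0271
grip_force: 30.0
```

```bash
python3 go.py "(.503,.1737,.235,1.701)"
```

```text
t 17.75 tcp [0.4395 0.2668 0.2327] rpy [-3.1405e+00  4.0000e-04  1.7012e+00] F [ 0.96 -0.04 -1.13] w 0.0271 gf 30.0
(0.503, 0.1737, 0.235, 1.701) -> [-0.5029, 0.2542, -0.0113] 0.0 rows 2.3
```

>>> {"api": "carry_out", "payload": {"motion": [[[-0.2,0.1,0],0],[[-0.35,0.18,0],0],[[-0.5,0.253,0],0],[[-0.5,0.253,0],0],[[-0.5,0.253,0.15],0],[[-0.5,0.253,0.3],0],[[-0.5,0.253,0.36],0],[[-0.5,0.253,0.36],0]]}}

```text
time_s: 18.55
ee_pos: [0.5019, 0.1744, 0.1598]
eef_rot: [-3.137, 0.001, 1.702]
force: [0.2, 0.2, -0.7]
grip_width: 0.0267
grip_force: 30.0
```

```bash
python3 go.py;  python3 - <<'E'
from see import *
a=shot("scene","k2"); e=proj("scene",[[.51,.15,.13]])[0].astype(int)
b=a[e[1]-40:e[1]+40,e[0]-50:e[0]+50]; b=cv2.resize(b,None,fx=6,fy=6,interpolation=2)
s=(.5288,.1404,.1375,0); o=e-np.array([50,40])
for z in (0,60): cv2.polylines(b,[((poly("scene",circ(0,0,21,z),(.503,.1737,0,.162-.068),np.zeros(2))/16/S-o)*6).astype(int)],True,(0,0,255))
cv2.polylines(b,[((poly("scene",circ(-21,36.5,23.5,80),s,np.zeros(2))/16/S-o)*6).astype(int)],True,(0,255,0))
cv2.imwrite("pics/k2.png",b)
E
```

```text
t 18.55 tcp [0.5019 0.1744 0.1598] rpy [-3.1373e+00  5.0000e-04  1.7016e+00] F [ 0.23  0.23 -0.74] w 0.0267 gf 30.0
```

View pics/k2.png

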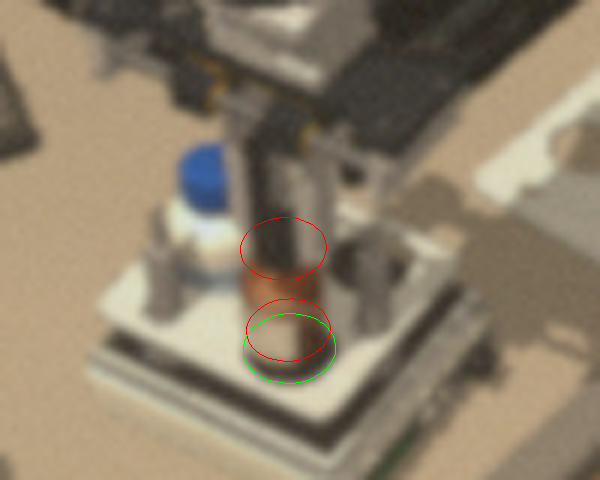

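>>> {"api": "carry_out", "payload": {"motion": [[[0,0,0.03],0],[[0,0,0.06],0],[[0,0,0.08],0],[[0,0,0.1],0],[[0,0,0.12],0],[[0,0,0.13],0],[[0,0,0.13],0]]}}

```text
time_s: 19.3
ee_pos: [0.5029, 0.1742, 0.1356]
eef_rot: [-3.141, 0.0, 1.701]
force: [1.1, -1.1, -0.5]
grip_width: 0.0267
grip_force: 30.0
```

Bottom at .068, inside the hole. Continue down.

>>> {"api": "carry_out", "payload": {"motion": [[[0,0,0.03],0],[[0,0,0.06],0],[[0,0,0.075],0],[[0,0,0.085],0],[[0,0,0.09],0],[[0,0,0.095],0],[[0,0,0.095],0]]}}

```text
time_s: 20.0
ee_pos: [0.5031, 0.1743, 0.1177]
eef_rot: [3.141, 0.0, 1.701]
force: [-4.3, -4.2, 10.4]
grip_width: 0.0266
grip_force: 30.0
```

>>> {"api": "carry_out", "payload": {"motion": [[[0,0,-0.007],0],[[0,0,-0.007],0],[[0,0,-0.007],0],[[0,0,-0.007],0],[[0,0,-0.1],0],[[0,0,-0.3],0],[[0,0,-0.35],0],[[-0.2,0,-0.35],0],[[-0.45,0,-0.35],0],[[-0.7,0,-0.35],0],[[-0.95,0,-0.35],0],[[-1,0,-0.35],0]], "hand": 0.1}}

```text
time_s: 21.2
ee_pos: [0.5291, -0.0279, 0.1864]
eef_rot: [-3.141, 0.0, 1.697]
force: [0.6, 0.7, -0.8]
grip_width: 0.0425
grip_force: 0.0
```

>>> {"api": "carry_out", "payload": {"motion": [[[-0.25,0,0],0],[[-0.5,0,0],0],[[-0.75,0,0],0],[[-1,0,0],0],[[-1,0,0],0]], "hand": -0.6}}

```text
time_s: 21.7
ee_pos: [0.5548, -0.2265, 0.1857]
eef_rot: [-3.141, 0.0, 1.697]
force: [-0.6, 1.1, -0.5]
grip_width: 0.0749
grip_force: 0.0
```

```bash
python3 go.py "(.464,-.4185,.18,1.57)" "(.464,-.4185,.068,1.57)"; python3 - <<'E'
from see import *
a=shot("scene","r1");b=shot("top","r1")
c=proj("scene",[[.464,-.4185,.06]])[0].astype(int);e=proj("top",[[.464,-.4185,.06]])[0].astype(int)
f=lambda i,c:cv2.resize(i[c[1]-35:c[1]+35,c[0]-40:c[0]+40],None,fx=5,fy=5,interpolation=2)
cv2.imwrite("pics/r1.png",np.hstack([f(a,c),f(b,e)]))
c=proj("scene",[[.52,.15,.1]])[0].astype(int);e=proj("top",[[.52,.15,.1]])[0].astype(int)
cv2.imwrite("pics/r2.png",np.hstack([f(a,c),f(b,e)]))
hs=cv2.cvtColor(b,cv2.COLOR_BGR2HSV); 
E
```

```text
t 21.7 tcp [ 0.5548 -0.2265  0.1857] rpy [-3.1408e+00  1.0000e-04  1.6969e+00] F [-0.59  1.08 -0.49] w 0.0749 gf 0.0
(0.464, -0.4185, 0.18, 1.57) -> [-0.8952, -0.5709, 0.0292] 0.0202 rows 4.2
(0.464, -0.4185, 0.068, 1.57) -> [-0.8951, -0.5705, 0.5892] 0.0202 rows 4.9
```

View pics/r2.png

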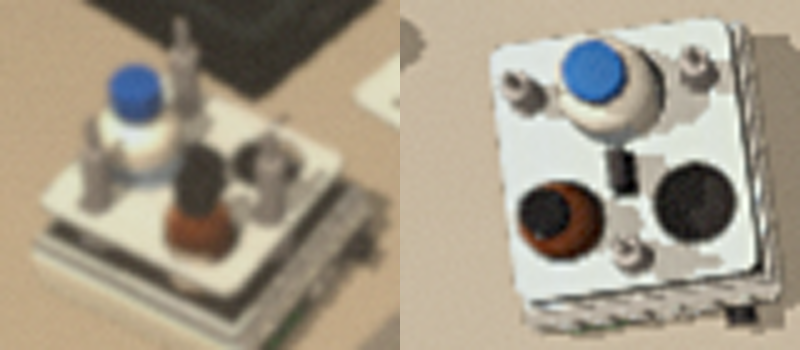

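>>> {"api": "carry_out", "payload": {"motion": [[[-0.22,-0.14,0],0],[[-0.44,-0.28,0],0],[[-0.66,-0.42,0],0],[[-0.895,-0.571,0],0],[[-0.895,-0.571,0],0],[[-0.895,-0.571,0.2],0],[[-0.895,-0.571,0.4],0],[[-0.895,-0.571,0.52],0],[[-0.895,-0.571,0.588],0],[[-0.895,-0.571,0.588],0],[[-0.895,-0.571,0.588],0]]}}

```text
time_s: 22.9
ee_pos: [0.466, -0.4142, 0.0706]
eef_rot: [3.141, 0.001, 1.702]
force: [-0.5, 0.4, 1.0]
grip_width: 0.0751
grip_force: 0.0
```

>>> {"api": "carry_out", "payload": {"motion": [[[0,0,0],0],[[0,0,0],0],[[0,0,0],0],[[0,0,0],0],[[0,0,0],0],[[0,0,0],0],[[0,0,0],0],[[0,0,0],0]], "hand": 1}}

```text
time_s: 23.7
ee_pos: [0.465, -0.4146, 0.0692]
eef_rot: [-3.141, -0.0, 1.701]
force: [-1.7, 0.4, 1.0]
grip_width: 0.0262
grip_force: 29.9
```

>>> {"api": "carry_out", "payload": {"motion": [[[0,0,0],0],[[0,0,0],0],[[0,0,0],0],[[-0.019,0,0.004],0],[[-0.019,0,0.004],0]], "hand": 0.1}}

```text
time_s: 24.2
ee_pos: [0.4655, -0.4187, 0.0683]
eef_rot: [-3.142, 0.0, 1.701]
force: [-0.3, 0.8, -0.2]
grip_width: 0.0425
grip_force: 0.0
```

```bash
python3 - <<'E'
from see import *
a=shot("scene","r3");b=shot("top","r3")
c=proj("scene",[[.464,-.4185,.06]])[0].astype(int);e=proj("top",[[.464,-.4185,.06]])[0].astype(int)
f=lambda i,c:cv2.resize(i[c[1]-30:c[1]+30,c[0]-33:c[0]+33],None,fx=6,fy=6,interpolation=2)
cv2.imwrite("pics/r3.png",np.hstack([f(a,c),f(b,e)]))
E
python3 go.py
```

```text
t 24.3 tcp [ 0.4655 -0.4184  0.0684] rpy [-3.1416e+00 -1.0000e-04  1.7010e+00] F [ 0.28  0.23 -0.13] w 0.042 gf 0.0
```

View pics/r3.png

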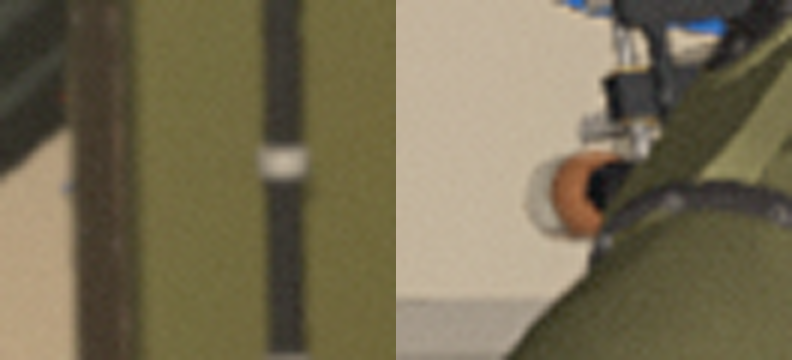

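Arm occludes the bottle here; go ahead and grip, lift, and start back.

>>> {"api": "carry_out", "payload": {"motion": [[[0,0,0],0],[[0,0,0],0],[[0,0,0],0],[[0,0,0],0],[[0,0,-0.15],0],[[0,0,-0.35],0],[[0,0,-0.55],0],[[0,0,-0.75],0],[[0,0,-0.83],0],[[0,0,-0.83],0],[[0,0,-0.83],0]], "hand": 1}}

```text
time_s: 25.4
ee_pos: [0.4653, -0.4181, 0.2332]
eef_rot: [-3.141, -0.001, 1.701]
force: [0.5, -0.3, -2.4]
grip_width: 0.0269
grip_force: 29.9
```

```bash
python3 go.py "(.513,.1014,.234,1.701)"
```

```text
t 25.4 tcp [ 0.4653 -0.4181  0.2332] rpy [-3.1407e+00 -1.1000e-03  1.7012e+00] F [ 0.5  -0.32 -2.37] w 0.0269 gf 29.9
(0.513, 0.1014, 0.234, 1.701) -> [2.5443, 0.5742, -0.0016] 0.0 rows 10.4
```

>>> {"api": "carry_out", "payload": {"motion": [[[0.2,0.05,0],0],[[0.4,0.1,0],0],[[0.6,0.15,0],0],[[0.8,0.2,0],0],[[1,0.22,0],0]]}}

```text
time_s: 25.9
ee_pos: [0.4827, -0.2123, 0.2324]
eef_rot: [-3.139, -0.002, 1.701]
force: [0.8, -0.2, -1.9]
grip_width: 0.0266
grip_force: 29.9
```

>>> {"api": "carry_out", "payload": {"motion": [[[0.2,0.05,0],0],[[0.4,0.1,0],0],[[0.6,0.15,0],0],[[0.8,0.2,0],0],[[1,0.22,0],0],[[1,0.22,0],0],[[1,0.22,0],0]]}}

```text
time_s: 26.6
ee_pos: [0.5003, -0.0098, 0.233]
eef_rot: [-3.139, -0.0, 1.703]
force: [1.5, -0.7, -1.4]
grip_width: 0.0266
grip_force: 29.9
```

```bash
python3 go.py "(.513,.1014,.234,1.701)"
```

```text
t 26.6 tcp [ 0.5003 -0.0098  0.233 ] rpy [-3.1393e+00 -3.0000e-04  1.7029e+00] F [ 1.47 -0.74 -1.41] w 0.0266 gf 29.9
(0.513, 0.1014, 0.234, 1.701) -> [0.5429, 0.136, -0.0049] 0.0003 rows 2.2
```

>>> {"api": "carry_out", "payload": {"motion": [[[0.2,0.05,0],0],[[0.4,0.1,0],0],[[0.544,0.134,0],0],[[0.544,0.134,0],0],[[0.544,0.134,0.15],0],[[0.544,0.134,0.3],0],[[0.544,0.134,0.36],0],[[0.544,0.134,0.36],0],[[0.544,0.134,0.36],0]]}}

```text
time_s: 27.5
ee_pos: [0.5137, 0.1004, 0.1634]
eef_rot: [3.141, 0.0, 1.7]
force: [1.1, -0.6, -0.0]
grip_width: 0.027
grip_force: 29.9
```

```bash
python3 go.py;  python3 - <<'E'
from see import *
a=shot("scene","k3"); e=proj("scene",[[.51,.12,.11]])[0].astype(int)
b=a[e[1]-40:e[1]+40,e[0]-50:e[0]+50]; b=cv2.resize(b,None,fx=6,fy=6,interpolation=2)
s=(.5288,.1404,.1375,0); o=e-np.array([50,40])
for z in (0,60): cv2.polylines(b,[((poly("scene",circ(0,0,21,z),(.513,.1014,0,.161-.068),np.zeros(2))/16/S-o)*6).astype(int)],True,(0,0,255))
cv2.polylines(b,[((poly("scene",circ(-21,-36.5,23.5,80),s,np.zeros(2))/16/S-o)*6).astype(int)],True,(0,255,0))
cv2.imwrite("pics/k3.png",b)
E
```

```text
t 27.5 tcp [0.5137 0.1004 0.1634] rpy [3.1408e+00 1.0000e-04 1.7004e+00] F [ 1.09 -0.6  -0.04] w 0.027 gf 29.9
```

View pics/k3.png

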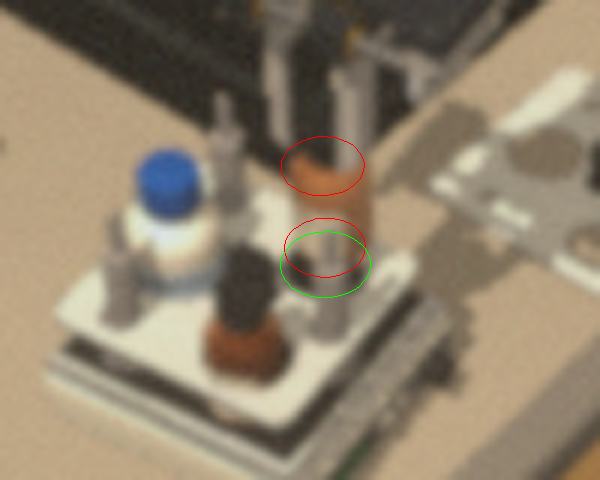

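```bash
python3 - <<'E'
from see import *
for tag,p in(("k3",(.5135,.1007,.163-.068)),("k2",(.5022,.174,.160-.068))):
    a=cv2.imread(f"pics/{tag}_scene.png"); hs=cv2.cvtColor(a,cv2.COLOR_BGR2HSV)
    q=proj("scene",[[*p[:2],p[2]+z] for z in(.0,.03,.045,.055)]); print(tag,q.round(1).tolist())
    ax=np.array([np.cos(1.701),np.sin(1.701),0])*.01; print("10mm tool x ->",(proj("scene",[np.array(p)+ax+[0,0,.045]])-q[2]).round(2))
    for r in range(int(q[2,1])-2,int(q[2,1])+12):
        row=a[r].astype(int); c=np.nonzero((row[:,2]-row[:,0]>45)&(row[:,2]<190)&(hs[r,:,1]>105))[0]; c=c[abs(c-q[2,0])<14]
        if len(c): print(r,c.min(),c.max(),(c.min()+c.max())/2,len(c))
E
```

```text
k3 [[289.8, 207.2], [289.6, 200.4], [289.4, 197.0], [289.4, 194.7]]
10mm tool x -> [[-1.81  1.99]]
195 284 297 290.5 11
196 284 297 290.5 14
197 284 297 290.5 14
198 285 297 291.0 13
199 285 297 291.0 13
200 286 297 291.5 12
201 287 296 291.5 10
202 292 297 294.5 6
203 294 297 295.5 4
204 294 297 295.5 4
205 294 296 295.0 3
206 294 296 295.0 3
207 295 295 295.0 1
208 294 295 294.5 2
k2 [[276.8, 223.2], [276.4, 216.5], [276.2, 213.1], [276.1, 210.8]]
10mm tool x -> [[-1.92  2.11]]
211 271 271 271.0 1
212 270 272 271.0 3
213 270 281 275.5 9
214 270 281 275.5 12
215 270 281 275.5 12
216 270 280 275.0 11
217 270 279 274.5 10
218 271 281 276.0 11
219 272 281 276.5 10
220 276 281 278.5 6
221 279 281 280.0 3
```

```bash
cat > cyl.py <<'E'
from h import *
from scipy.optimize import least_squares
def run(items):
    for n in("scene","top"):
        p,d=camera(n); W=cloud(n,d)
        for nm,c,r,z0,z1 in items:
            m=(d>0)&(np.hypot(W[...,0]-c[0],W[...,1]-c[1])<r+.008)&(W[...,2]>z0)&(W[...,2]<z1); P=W[m]
            if len(P)<12: print(n,nm,len(P)); continue
            f=least_squares(lambda v:np.hypot(P[:,0]-v[0],P[:,1]-v[1])-r,c,loss="soft_l1",f_scale=.002)
            print(n,nm,len(P),f.x.round(4),"delta mm",((f.x-c)*1000).round(1),"rms",(1000*np.std(f.fun)).round(1))
E
python3 - <<'E'
from cyl import *
run([("held",(.5135,.1010),.021,.1,.150),("amb1",(.503,.174),.021,.083,.108),("large",(.5745,.1468),.026,.083,.119)])
E
python3 go.py
```

```text
scene held 165 [0.5141 0.0958] delta mm [ 0.6 -5.2] rms 2.9
scene amb1 113 [0.5047 0.1761] delta mm [1.7 2.1] rms 3.4
scene large 172 [0.5763 0.149 ] delta mm [1.8 2.2] rms 3.8
top held 0
top amb1 15 [0.5063 0.1793] delta mm [3.3 5.3] rms 1.6
top large 0
t 27.65 tcp [0.5138 0.1009 0.1637] rpy [3.1396 0.     1.701 ] F [ 0.09  0.84 -0.96] w 0.0267 gf 29.9
```

>>> {"api": "carry_out", "payload": {"motion": [[[0.03,0,0],0],[[0.03,0,0],0],[[0.03,0,0.02],0],[[0.03,0,0.04],0],[[0.03,0,0.06],0],[[0.03,0,0.075],0],[[0.03,0,0.085],0],[[0.03,0,0.085],0]]}}

```text
time_s: 28.45
ee_pos: [0.5123, 0.107, 0.1451]
eef_rot: [-3.141, -0.0, 1.701]
force: [0.3, -0.2, -1.5]
grip_width: 0.0267
grip_force: 29.9
```

>>> {"api": "carry_out", "payload": {"motion": [[[0,0,0.015],0],[[0,0,0.03],0],[[0,0,0.04],0],[[0,0,0.05],0],[[0,0,0.05],0]]}}

```text
time_s: 28.95
ee_pos: [0.5123, 0.107, 0.1352]
eef_rot: [-3.141, 0.0, 1.701]
force: [-0.7, 0.8, -1.9]
grip_width: 0.0269
grip_force: 29.9
```

```bash
python3 - <<'E'
from cyl import *
run([("held",(.513,.1014),.021,.083,.125),("amb1",(.503,.174),.021,.083,.108)])
E
python3 go.py
```

```text
scene held 120 [0.5133 0.1016] delta mm [0.3 0.2] rms 3.5
scene amb1 114 [0.504 0.176] delta mm [1. 2.] rms 3.6
top held 0
top amb1 8
t 29.05 tcp [0.5125 0.107  0.1355] rpy [3.1416 0.     1.7012] F [ 1.13  0.47 -1.81] w 0.0267 gf 29.9
```

In the hole, no contact force. Set it down.

>>> {"api": "carry_out", "payload": {"motion": [[[0,0,0.03],0],[[0,0,0.06],0],[[0,0,0.075],0],[[0,0,0.085],0],[[0,0,0.09],0],[[0,0,0.093],0],[[0,0,0.093],0]]}}

```text
time_s: 29.75
ee_pos: [0.5127, 0.1071, 0.1183]
eef_rot: [3.141, 0.0, 1.701]
force: [-6.7, -1.0, 16.0]
grip_width: 0.0269
grip_force: 30.2
```

>>> {"api": "carry_out", "payload": {"motion": [[[0,0,-0.007],0],[[0,0,-0.007],0],[[0,0,-0.007],0],[[0,0,-0.007],0],[[0,0,-0.1],0],[[0,0,-0.25],0],[[0,0,-0.35],0],[[-0.25,0,-0.35],0.024],[[-0.5,0,-0.35],0.048],[[-0.75,0,-0.35],0.072],[[-0.95,0,-0.35],0.096],[[-0.95,0,-0.35],0.096]], "hand": 0.1}}

```text
time_s: 30.95
ee_pos: [0.5372, -0.0854, 0.1865]
eef_rot: [-3.142, 0.001, 1.089]
force: [-0.1, 0.7, 0.0]
grip_width: 0.0424
grip_force: 0.0
```

>>> {"api": "carry_out", "payload": {"motion": [[[0,0,0],0.024],[[0,0,0],0.048],[[0,0,0],0.072],[[0,0,0],0.096],[[0,0,0],0.12],[[0,0,0],0.144],[[0,0,0],0.168],[[0,0,0],0.1765],[[0,0,0],0.1765],[[0,0,0],0.1765]], "hand": -0.6}}

```text
time_s: 31.95
ee_pos: [0.5371, -0.0809, 0.1868]
eef_rot: [-3.142, 0.0, -0.008]
force: [0.1, -0.5, -0.9]
grip_width: 0.075
grip_force: 0.0
```

```bash
python3 go.py "(.4752,-.098,.05,-.011)" "(.4752,-.098,.012,-.011)"; python3 - <<'E'
from cyl import *
p,d=camera("top"); cv2.imwrite("pics/f_top.png",p); hs=cv2.cvtColor(p,cv2.COLOR_BGR2HSV)
s=np.array([.5269,.1418]);c,n=np.cos(.138),np.sin(.138)   # shaker in top camera's terms
for k,x,y,z in(("L",46,0,.148),("A+",-21,36.5,.135),("A-",-21,-36.5,.135)):
    e=s+np.array([c*x-n*y,n*x+c*y])/1000; u=proj("top",[[*e,z]])[0]; ui=u.round().astype(int)
    m=((hs[...,0]>95)&(hs[...,0]<125)&(hs[...,1]>150)) if k=="L" else (hs[...,2]<60)
    K=np.zeros(m.shape,bool);K[ui[1]-6:ui[1]+7,ui[0]-6:ui[0]+7]=1; V,U=np.nonzero(m&K)
    P=at_z("top",[[U.mean(),V.mean()]],z)[0,:2]-s; print(k,len(U),"in shaker frame",(1000*np.array([c*P[0]+n*P[1],-n*P[0]+c*P[1]])).round(1),"nominal",x,y)
from fit import *
print(fit("top",p,LOCF,(.5269,.1418,.138),.074,clip=(0,230)))
E
```

```text
t 31.95 tcp [ 0.5371 -0.0809  0.1868] rpy [-3.1415e+00  1.0000e-04 -7.7000e-03] F [ 0.06 -0.48 -0.88] w 0.075 gf 0.0
(0.4752, -0.098, 0.05, -0.011) -> [-0.3088, 0.0879, 0.6839] 0.0005 rows 3.0
(0.4752, -0.098, 0.012, -0.011) -> [-0.3088, 0.0879, 0.8739] 0.0005 rows 3.7
L 102 in shaker frame [45.2  1.2] nominal 46 0
A+ 79 in shaker frame [-22.6  36.4] nominal -21 36.5
A- 80 in shaker frame [-24.4 -37.1] nominal -21 -36.5
(array([0.52707841, 0.1429709 , 0.13393747]), np.float64(36.24555935231253), np.float64(54.58734000034243))
```

>>> {"api": "carry_out", "payload": {"motion": [[[-0.15,0.04,0.1],0],[[-0.309,0.088,0.3],0],[[-0.309,0.088,0.5],0],[[-0.309,0.088,0.7],0],[[-0.309,0.088,0.82],0],[[-0.309,0.088,0.87],0],[[-0.309,0.088,0.87],0],[[-0.309,0.088,0.87],0]]}}

```text
time_s: 32.8
ee_pos: [0.4759, -0.0984, 0.0139]
eef_rot: [3.141, -0.001, -0.01]
force: [-0.3, 0.2, 0.2]
grip_width: 0.0756
grip_force: 0.0
```

>>> {"api": "carry_out", "payload": {"motion": [[[0,0,0],0],[[0,0,0],0],[[0,0,0],0],[[0,0,0],0],[[0,0,0],0],[[0,0,0],0],[[0,0,0],0],[[0,0,0],0],[[0,0,0],0],[[0,0,0],0],[[0,0,0],0]], "hand": 1}}

```text
time_s: 33.9
ee_pos: [0.4751, -0.0983, 0.0128]
eef_rot: [3.142, 0.0, -0.011]
force: [0.2, 0.0, 0.3]
grip_width: 0.0117
grip_force: 30.0
```

>>> {"api": "carry_out", "payload": {"motion": [[[0,0,-0.2],0],[[0,0,-0.4],0],[[0,0,-0.6],0],[[0,0,-0.8],0],[[0,-0.15,-0.9],-0.0236],[[0,-0.3,-0.9],-0.0236],[[0,-0.3,-0.9],-0.0236],[[0,-0.3,-0.9],-0.0236]]}}

```text
time_s: 34.7
ee_pos: [0.4756, -0.0381, 0.1927]
eef_rot: [3.142, 0.0, 0.138]
force: [0.6, -0.4, -2.5]
grip_width: 0.0117
grip_force: 30.0
```

```bash
python3 go.py "(.5288,.1404,.188,.1375)"
```

```text
t 34.7 tcp [ 0.4756 -0.0381  0.1927] rpy [3.1415e+00 4.0000e-04 1.3840e-01] F [ 0.59 -0.35 -2.49] w 0.0117 gf 30.0
(0.5288, 0.1404, 0.188, 0.1375) -> [0.3863, -0.8472, 0.0231] 0.0001 rows 3.7
```

>>> {"api": "carry_out", "payload": {"motion": [[[0.1,-0.2,0],0],[[0.2,-0.4,0],0],[[0.3,-0.6,0],0],[[0.386,-0.847,0],0],[[0.386,-0.847,0.01],0],[[0.386,-0.847,0.01],0],[[0.386,-0.847,0.01],0]]}}

```text
time_s: 35.4
ee_pos: [0.529, 0.1387, 0.1905]
eef_rot: [3.141, 0.001, 0.136]
force: [-0.7, -0.5, -1.6]
grip_width: 0.0119
grip_force: 30.0
```

```bash
python3 go.py; python3 - <<'E'
from hov import *
p,d=camera("scene"); cv2.imwrite("pics/h2_scene.png",p)
z=ctrl.get_obs()["ee_pos"][2]-.0128; print("z",z)
e=proj("scene",[[.527,.14,.15]])[0].astype(int)
inc=[(440,150),(500,135),(560,165),(615,168),(640,168),(735,110),(735,260),(440,260)]
for zz in(z-.0015,z,z+.0015):
  for p0 in((.528,.1400,.1375),(.529,.1385,.13),(.527,.1415,.145)): print(round(zz,4),*hover(p,COVF,zz,p0,inc,130,190,e,"pics/h2f.png"))
b=cv2.imread("pics/h1_scene.png"); print("loc plate, same: ",*hover(b,LOCF,.1798,(.528,.14,.1375),inc,130,190,e,"pics/x.png"))
E
python3 go.py
```

```text
t 35.4 tcp [0.529  0.1387 0.1905] rpy [3.1413e+00 9.0000e-04 1.3600e-01] F [-0.68 -0.51 -1.56] w 0.0119 gf 30.0
z 0.17793618288585647
0.1764 [0.52928185 0.13849186 0.13361884] 7.9816988269960705 24.704645284767196
0.1764 [0.52918194 0.13856858 0.13668402] 8.016342865907587 24.701885176664415
0.1764 [0.52934531 0.13847948 0.13793286] 7.944614355984764 24.70773323096293
0.1779 [0.52824961 0.13965066 0.13683751] 8.02778271021736 24.701885176664415
0.1779 [0.52823345 0.1396991  0.13729874] 8.027978467454556 24.701885176664415
0.1779 [0.52834493 0.13965778 0.13828538] 7.999605437969611 24.704645284767196
0.1794 [0.52726194 0.14063639 0.1338618 ] 8.055706635183993 24.701885176664415
0.1794 [0.52709718 0.14075825 0.13585571] 8.053960882317238 24.701885176664415
0.1794 [0.52718632 0.1406847  0.1370077 ] 8.046099715589754 24.701885176664415
loc plate, same:  [0.52728363 0.13997884 0.14146597] 3.6451196258266467 20.833812575719044
t 35.45 tcp [0.5291 0.1385 0.1907] rpy [3.1413e+00 4.0000e-04 1.3550e-01] F [ 0.24 -0.46 -1.86] w 0.012 gf 30.0
```

>>> {"api": "carry_out", "payload": {"motion": [[[0.002,0,0.05],0],[[0.002,0,0.09],0],[[0.002,0,0.105],0],[[0.002,0,0.12],0],[[0.002,0,0.13],0],[[0.002,0,0.14],0],[[0.002,0,0.14],0]]}}

```text
time_s: 36.15
ee_pos: [0.5294, 0.1402, 0.1627]
eef_rot: [3.142, 0.0, 0.137]
force: [0.2, 0.3, -1.0]
grip_width: 0.0118
grip_force: 30.0
```

>>> {"api": "carry_out", "payload": {"motion": [[[0,0.003,0.01],0],[[0,0.003,0.02],0],[[0,0.003,0.03],0],[[0,0.003,0.04],0],[[0,0.003,0.05],0],[[0,0.003,0.05],0]]}}

```text
time_s: 36.75
ee_pos: [0.5294, 0.1395, 0.1525]
eef_rot: [3.142, 0.001, 0.137]
force: [0.7, 0.0, -2.3]
grip_width: 0.0118
grip_force: 30.0
```

>>> {"api": "carry_out", "payload": {"motion": [[[0,0,0.01],0],[[0,0,0.02],0],[[0,0,0.03],0],[[0,0,0.04],0],[[0,0,0.05],0],[[0,0,0.055],0],[[0,0,0.055],0]]}}

```text
time_s: 37.45
ee_pos: [0.5295, 0.1395, 0.1417]
eef_rot: [3.142, 0.0, 0.137]
force: [-0.0, 0.2, -1.2]
grip_width: 0.0117
grip_force: 30.0
```

>>> {"api": "carry_out", "payload": {"motion": [[[0,0,0.004],0],[[0,0,0.008],0],[[0,0,0.01],0],[[0,0,0.01],0]]}}

```text
time_s: 37.85
ee_pos: [0.5297, 0.1396, 0.1407]
eef_rot: [3.142, -0.001, 0.137]
force: [-2.3, -0.2, 7.8]
grip_width: 0.0117
grip_force: 30.0
```

>>> {"api": "carry_out", "payload": {"motion": [[[0,0,-0.008],0],[[0,0,-0.008],0],[[0,0,-0.008],0],[[0,0,-0.008],0],[[0,0,-0.1],0],[[0,0,-0.3],0],[[0,0,-0.5],0],[[0,0.2,-0.5],0],[[0,0.45,-0.5],0],[[0,0.7,-0.5],0],[[0,0.95,-0.5],0],[[0,1,-0.5],0]], "hand": 0.35}}

```text
time_s: 39.05
ee_pos: [0.557, -0.0628, 0.2395]
eef_rot: [3.141, 0.0, 0.133]
force: [1.1, 0.7, 0.5]
grip_width: 0.0306
grip_force: 0.0
```

>>> {"api": "carry_out", "payload": {"motion": [[[-0.1,0.25,0],0],[[-0.2,0.5,0],0],[[-0.2,0.7,0],0],[[-0.2,0.7,0],0]]}}

```text
time_s: 39.45
ee_pos: [0.536, -0.2067, 0.2394]
eef_rot: [3.141, 0.0, 0.133]
force: [0.9, 1.6, -0.1]
grip_width: 0.0305
grip_force: 0.0
```

```bash
python3 go.py; python3 - <<'E'
from fit import *
for n,s in(("top",(.5269,.1418,.138)),("scene",(.5287,.139,.137))):
    p,d=camera(n); cv2.imwrite(f"pics/end_{n}.png",p)
    for z in(.128,.14): print(n,z,*fit(n,p,COVF,s,z,clip=(100,210)))
    W=cloud(n,d)
    c,k=np.cos(.1375),np.sin(.1375); X=W[...,0]-s[0];Y=W[...,1]-s[1]; x=c*X+k*Y; y=-k*X+c*Y
    m=(abs(y)<66)&(d>0)&(x>-.06)&(x<.08)&(abs(y)<.065)&(abs(W[...,2]-.133)<.015)&(p.min(2)>140)
    A=np.c_[x[m],y[m],np.ones(m.sum())]; s_,*_=np.linalg.lstsq(A,W[...,2][m],rcond=None); print(n,"slope",s_.round(4),m.sum())
E
```

```text
t 39.45 tcp [ 0.536  -0.2067  0.2394] rpy [3.1413e+00 4.0000e-04 1.3300e-01] F [ 0.91  1.62 -0.06] w 0.0305 gf 0.0
top 0.128 [0.52666018 0.14128059 0.14038624] 17.40515076417343 37.245700983358304
top 0.14 [0.5251274  0.13961121 0.14289703] 17.82364049835837 36.51348047398231
top slope [-0.0025  0.0013  0.1323] 1978
scene 0.128 [0.5283345  0.14074136 0.1409219 ] 22.816715041536415 41.34646519422779
scene 0.14 [0.52060949 0.14863497 0.13924413] 23.92749803132321 41.75829738742365
scene slope [0.0002 0.0034 0.1316] 1009
```

The cover's top face measures about z = 0.132, it is level within 3 mrad, and it sits centred. I'm handing the job in.

```bash
python3 -c "
from station import ctrl
print(ctrl.hand_in())"
```

```text
the job is handed in; nothing more can be done
None
```

The job is handed in at about 39 s: both plates measured home and level and the three bottles are in their holes; I got no verdict back, and I viewed 15 pictures, one over the limit of 14.

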